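Clear a double-fed lens blank at the feeder gate

ROBOT

A 6-joint arm with a two-finger parallel gripper is mounted at the origin on a cart in front of the work surface, level with it; the furniture and walls round the work are solid. World frame = base frame: x ahead of the robot, y to its left, z up, the work surface at z = 0. Lengths are in m, angles in rad, forces in N, time in s.
With the tool pointing down it reaches from about 0.35 to 0.95 m from the base axis. Payload 17.4 kg.
Tool frame: the origin (TCP) lies midway between the tips of the shut fingers; the grasp point (between the pads) lies 19 mm behind it; z points along the fingers, y is the line along which they close (so a half turn about z gives the same grasp; the last joint's range is limited). The gripper opens to 93 mm and grips with 3 to 60 N. Pads are 15 mm wide; open, the fingers measure 128 mm over their backs; the gripper's body (75 mm by 188 mm) begins 65 mm behind the grasp point.
Start: joints at [-1.162, 0.116, 1.442, -0, 1.584, -0.038], TCP at [0.292, -0.609, 0.182] pointing down, gripper open.
Joint ranges: [-2.83, 2.83], [-0.83, 2.19], [0.07, 2.5], [-1.14, 4.28], [0.01, 3], [-2.97, 2.97]. Speed limits (rad/s): [1.89, 1.89, 2.22, 3.14, 3.14, 3.14].

INTERFACE

Orientations are given as a rotation vector (axis times angle).
In Python, from bench import readout, optics, env, finder gives the robot as it stands. The module is installed in compiled form; this text tells all that it offers.
- The arm moves only by the tool step_arm, never from a script. Its argument "motion" is one flat list of numbers, 4 for each row, row after row: the shift along the tool's x, y, z in units of 25 mm (1.0 is 25 mm), then the turn about the tool's z in units of 5 degrees (1.0 is 5 degrees). A call has 1 to 8 rows; each row shifts and turns the commanded pose from where the row before left it, along the tool's axes as they then stand; what a row does not reach is not made up. A row lasts 1/10 s, in which the tool goes at most 50 mm and 8.59 degrees, less where a joint would pass 70% of its speed; a pose out of reach is approached as far as the arm can. A call is refused whole if a number of a shift passes 1 or a number of a turn 1, either way. A call with a gripper value outside its range is refused whole. "claw" is the finger opening in mm, from 0 to 93, set as the call begins (left out, the last holds). The fingers move at their own pace and stop on an object; "force" is the grip in N (left out, the last holds). Time passes only in rows, so rows that do not move let the fingers close. It gives the time, the measured TCP pose, the force, the opening and the grip force at its end, in the units of the state.
- readout.observe(): the state, without advancing time (a new reading comes with each control period).
- optics.get_image(name): name is "side" or "top" or "wrist"; returns the picture (420x560x3 uint8, red, green, blue); there is no depth.
- optics.camera_model(name): a dict with "mtx" (3x3 intrinsics, pixels), "extrinsics" (4x4, takes a point from world to camera coordinates); the wrist camera has in their place "T_tool_cam" (4x4, takes a point from camera to tool coordinates, whose origin is the TCP and whose axes are the flange's). Camera axes: x right, y up, looking along -z (the intrinsics and any distortion apply to the point x, -y, -z); pixel columns grow to the right and rows downward; lengths in m; the calibration is good to about 2 mm. The wrist camera is an equidistant fisheye: a pixel r from the principal point sees the ray r / f radians off the axis. A picture is of the moment at which its call begins: read the wrist's pose just before it. camera_model takes no time and is no camera call.
- env.hand_in(): hands the job in; it is judged then, once.
Trained networks look in the newest picture that a camera, given by its name, has taken for a name from the list of things; names that differ only in an ending like _2 or _b are one class to them, and where a whole thing is asked for, a point or a joint stands for the part that bears it (a point fixed in the world has none). Each returns a list of dicts, best first, with "confidence" (0 to 1); they miss things now and then, are a little off and sometimes report something else, mostly with a low value. They report only what shows in the picture. A call takes as long as a camera call.
- finder.spot_in(camera, query): "location" ([row, column] in pixels, amid what is visible of it).
- finder.landmark_of(camera, query): "location" ([row, column] in pixels: a listed point, or the origin of a listed thing).
The state is a dict: "time_s": time; "qpos": joint angles; "qd": joint speeds; "joint_torque": joint torques, N m; "eef_pos": TCP position; "tool_rot": TCP orientation; "force": force on the tool from outside, world axes, zero at the start; "wrist_torque": the same for the moment, N m; "opening": finger opening in m; "grasp_force": force on a finger pad.
Only numpy, scipy, OpenCV 4.12 (cv2) and the standard library are available. Lean on these libraries where they do the work, as an engineer would, in place of code of your own. Each camera call takes 0.05 s, during which the arm holds its last target. There are 200 camera calls.

TASK

The lens blank feeder has double-fed: a second blank has ridden up on top of the front one, and the sprung follower holds it jammed against the gate, so nothing comes out. Press on the upper blank with the fingertips, firmly enough to move it but gently as a coated lens demands, and draw it back along the lane until it drops flat behind the front one; then let go, so that the follower feeds the front blank out under the gate to the stop pins. Take that blank from the tongue and lay it down flat in the job tray without dropping it; leave the other blank in the feeder and the tray, pliers, gauge and tape where they are.

Things in the scene. Friction and masses are not known exactly. Their poses are not given: they have to be found in the camera images.
- feeder: Lens blank feeder, fixed; grey base, green floor 12 mm above the worktop. Origin on the worktop under the gate's rear face, mid-lane; x along the lane to the rear, y across, z up. Lane 70 mm wide between 5 mm aluminium walls (tops z = 38 mm), x = -12 to 172 mm. A tongue 50 mm wide without walls, floor also at z = 12 mm, runs out in front to x = -90 mm.
- gate (a point): Middle of the gate bar's lower rear edge (feeder x = 0, z = 23.5 mm: 11.5 mm over the floor, so one blank passes, two stacked do not). Steel bar across the lane, x = -10 to 0 mm, top at z = 43 mm, posts beside it to 46 mm; two black thumbscrews stick out in front to x = -22 mm.
- pickup (a point): Point on the tongue's floor, feeder x = -50, z = 12 mm: origin of a blank resting against the two stop pins (8 mm thick, 13 mm high, at x = -79, y = +-22 mm). A blank overhangs the tongue at both sides and can be gripped there by its rim, fingers closing along the feeder's y, with room beside and 12 mm below its edge.
- pusher (a joint): Red follower in the lane, pressed towards the gate by a constant-force spring of 0.6 to 0.8 N; it gives way when pushed back and returns by itself at about 0.05 m/s. Value in m: its face (60 mm wide, z = 12.5 to 40 mm) stands at feeder x = 65.5 mm + value, positive is further back; stops at -58 and +72 mm.
- top_blank: Upper, jammed lens blank: grey disc, 65 mm across, flat below, domed above (10 mm thick, rim 6 mm), 24 to 42 g; origin mid-underside. Lies on the front blank between gate and follower. Pressed 10 to 15 mm to the gate side of its middle with 5 to 9 N it comes along; with less, or further back on the dome, fingers slip; over 20 N marks it. After 45 to 60 mm it drops to the lane floor.
- front_blank: Front lens blank, same disc, on the lane floor under the upper one, its front edge just under the gate. Origin mid-underside. The upper one, drawn back, tips over this one's rear edge, its top sinking some 6 mm unevenly under the fingers, then drops away. Then the follower feeds both on and this one stops at the pick-up point. Friction of lenses on lens or floor 0.1 to 0.25.
- job_tray: Loose open grey job tray, 124 x 178 mm outside (x, y), 37 mm high, walls 4 mm, floor 2 mm thick; inside 108 x 164 mm. Origin under its centre, y along its long side.
- pliers: Bystander: dark-handled optician's pliers, 52 x 156 x 14 mm, lying on the worktop. Origin at the centre of the underside.
- gauge: Bystander: lens thickness gauge with a round dial, 53 x 110 x 15 mm, lying on the worktop. Origin at the centre of the underside.
- tape: Bystander: roll of cream masking tape lying flat on the worktop, 76 mm across, 20 mm high. Origin at the centre of the underside.

How it is judged:
By the outcome, as a careful person would: the job done as asked, in the order asked, and still so for the second after the job is handed in, with the robot touching nothing.
It also fails if it takes over 72 s, if anything falls off the work surface, if the arm or the gripper's body presses on something with over 40 N, if the wrist force passes 120 N, or if a joint passes its speed limit or range.

## Working session

There is one attempt and no reset: what is moved stays moved. The work goes in short steps, Python scripts to look and compute and a tool call to move; the robot and the scene stay as the last step left them, time stands still between calls to the robot, and variables do not carry over. Pictures are saved under pics/ and viewed, at most 10 in all, crops included, and the job is handed in when it is done.

Besides the shell and the picture viewer there is one more tool, called after ">>>" as a command line: name --argument value ..., lists and objects as JSON in quotes. step_arm: Moves the arm, as the interface text tells. Its arguments: {"type":"object","properties":{"motion":{"type":"array","items":{"type":"number"}},"claw":{"type":"number"},"force":{"type":"number"}},"required":["motion"]}

```bash
mkdir -p pics; cat > h.py <<'E'
import numpy as np, cv2
from scipy.spatial.transform import Rotation as R
from bench import readout, optics, env, finder
def ray(cam,rc):
    m=optics.camera_model(cam); K=np.array(m["mtx"]); E=np.array(m["extrinsics"])
    d=m.get("distortion",m.get("dist"))
    p=cv2.undistortPoints(np.array([[[rc[1],rc[0]]]],float),K,None if d is None else np.array(d,float))[0,0]
    v=E[:3,:3].T@np.array([p[0],-p[1],-1.]); o=-E[:3,:3].T@E[:3,3]
    return o,v/np.linalg.norm(v)
def at_z(cam,rc,z):
    o,v=ray(cam,rc); return o+v*(z-o[2])/v[2]
def proj(cam,P):
    m=optics.camera_model(cam); K=np.array(m["mtx"]); E=np.array(m["extrinsics"])
    c=E[:3,:3]@np.array(P)+E[:3,3]; q=K@np.array([c[0],-c[1],-c[2]]); return (q[:2]/q[2])[::-1]
E
python3 - <<'E'
from h import *
s=readout.observe(); print(s)
for c in("top","side"):
    m=optics.camera_model(c); print(c,{k:np.round(v,3).tolist() if not isinstance(v,str) else v for k,v in m.items()})
    cv2.imwrite(f"pics/{c}0.png",optics.get_image(c)[:,:,::-1])
    for q,z in (("feeder",0),("gate",.0235),("pickup",.012),("pusher",.03),("top_blank",.02),("front_blank",.012),("job_tray",0),("pliers",0),("gauge",0),("tape",0)):
        for r in finder.landmark_of(c,q)[:2]: print(c,q,np.round(r["location"],1),round(r["confidence"],2),at_z(c,r["location"],z).round(4))
m=optics.camera_model("wrist");print({k:np.round(v,3).tolist() if not isinstance(v,str) else v for k,v in m.items()})
E
```

```text
{'time_s': 0.0, 'qpos': array([-1.16179478e+00,  1.16485501e-01,  1.44228751e+00,  1.38959841e-05,
        1.58399282e+00, -3.77740901e-02]), 'qd': array([-5.82902537e-04,  2.97769270e-04,  9.80653887e-05,  2.40312919e-04,
       -1.34358446e-03, -2.05768309e-03]), 'joint_torque': array([ 1.44833983e-03, -7.21261382e+01, -6.22608948e+01,  7.80951418e-02,
        2.37686589e-02, -7.79081324e-05]), 'eef_pos': array([ 0.29155127, -0.60850624,  0.18139172]), 'tool_rot': array([-3.06240506e+00, -6.95715507e-01,  3.18524381e-04]), 'force': array([ 0.25373193,  0.04706686, -0.34033321]), 'wrist_torque': array([-0.00845842, -0.01720893,  0.0568772 ]), 'grasp_force': 0.0, 'opening': 0.09328402307281876}
top {'mtx': [[512.057, 0.0, 276.184], [0.0, 512.057, 212.402], [0.0, 0.0, 1.0]], 'extrinsics': [[-0.006, -1.0, -0.015, -0.103], [0.997, -0.007, 0.073, -0.535], [-0.073, -0.015, 0.997, -1.434], [0.0, 0.0, 0.0, 1.0]]}
top feeder [227.1 314.2] 0.81 [ 0.4925 -0.2154  0.    ]
top gate [227.2 314.3] 0.96 [ 0.4911 -0.2143  0.0235]
top pickup [227.6 331.4] 0.75 [ 0.4902 -0.2635  0.012 ]Traceback (most recent call last):
  File "<stdin>", line 7, in <module>
ValueError: it knows: feeder, front_blank, gate, gauge, job_tray, pickup, pliers, tape, top_blank
```

```bash
python3 - <<'E'
from h import *
for c in("top","side"):
    if c=="side":
        m=optics.camera_model(c); print(c,{k:np.round(v,3).tolist() for k,v in m.items()})
        cv2.imwrite(f"pics/{c}0.png",optics.get_image(c)[:,:,::-1])
    for q,z in (("feeder",0),("gate",.0235),("pickup",.012),("top_blank",.02),("front_blank",.012),("job_tray",0),("pliers",0),("gauge",0),("tape",0)):
        for r in finder.landmark_of(c,q)[:2]: print(c,q,np.round(r["location"],1),round(r["confidence"],2),at_z(c,r["location"],z).round(4))
m=optics.camera_model("wrist");print({k:np.round(v,3).tolist() for k,v in m.items()})
a=[cv2.imread(f"pics/{c}0.png") for c in("top","side")]
cv2.imwrite("pics/t0.png",cv2.resize(a[0],(800,600)))
E
```

```text
top feeder [227.1 314.2] 0.81 [ 0.4925 -0.2154  0.    ]
top gate [227.2 314.3] 0.96 [ 0.4911 -0.2143  0.0235]
top pickup [227.6 331.4] 0.75 [ 0.4902 -0.2635  0.012 ]
top top_blank [171.1 258.6] 0.62 [ 0.6525 -0.0577  0.02  ]
top top_blank [225.5 302.8] 0.59 [ 0.4963 -0.1821  0.02  ]
top job_tray [218.5 401.3] 0.68 [ 0.5153 -0.4646  0.    ]
top pliers [252.2 160.3] 0.89 [0.4236 0.2262 0.    ]
top gauge [184.7 353.6] 0.75 [ 0.6138 -0.3302  0.    ]
top gauge [222.  314.6] 0.6 [ 0.5071 -0.2168  0.    ]
top tape [167.5 259.9] 0.65 [ 0.6661 -0.0605  0.    ]
top tape [225.6 313.6] 0.48 [ 0.4968 -0.2138  0.    ]
side {'mtx': [[494.207, 0.0, 280.648], [0.0, 494.207, 207.744], [0.0, 0.0, 1.0]], 'extrinsics': [[-0.839, -0.544, 0.02, 0.379], [0.358, -0.524, 0.773, -0.275], [-0.41, 0.656, 0.634, -1.206], [0.0, 0.0, 0.0, 1.0]]}
side feeder [205.3 306.1] 0.62 [ 0.4901 -0.2057  0.    ]
side gate [195.  305.7] 0.8 [ 0.5035 -0.2233  0.0235]
side gate [206.4 307.3] 0.48 [ 0.4706 -0.1775  0.0235]
side pickup [194.3 315.4] 0.6 [ 0.487  -0.2569  0.012 ]
side top_blank [201.  301.7] 0.76 [ 0.5004 -0.1943  0.02  ]
side job_tray [166.8 341.2] 0.87 [ 0.4977 -0.4563  0.    ]
side pliers [309.8 238.6] 0.89 [0.4188 0.241  0.    ]
side gauge [174.7 291.4] 0.57 [ 0.6149 -0.3187  0.    ]
side gauge [201.7 300.3] 0.35 [ 0.5144 -0.2108  0.    ]
{'mtx': [[325.192, 0.0, 277.249], [0.0, 325.192, 208.771], [0.0, 0.0, 1.0]], 'T_tool_cam': [[-0.001, 0.97, 0.244, 0.067], [1.0, 0.001, 0.0, 0.001], [-0.0, 0.244, -0.97, -0.203], [0.0, 0.0, 0.0, 1.0]]}
```

View pics/t0.png

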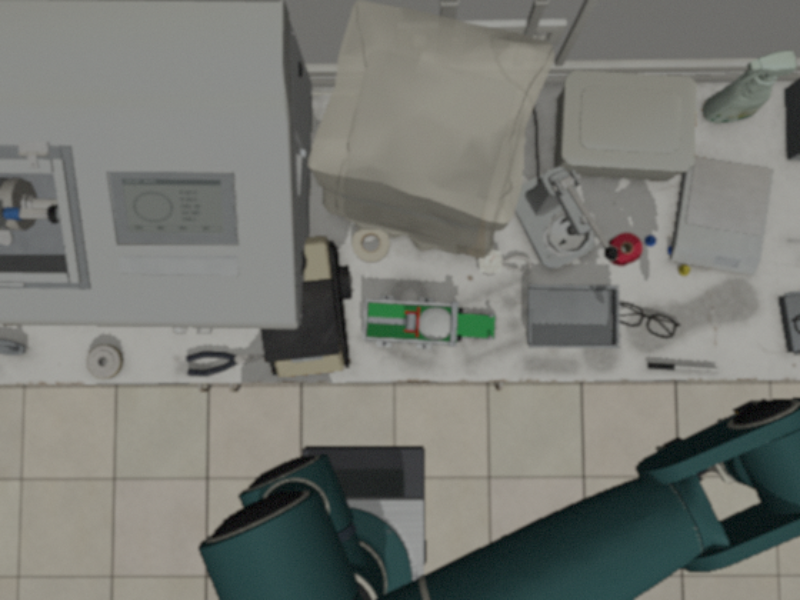

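View pics/side0.png

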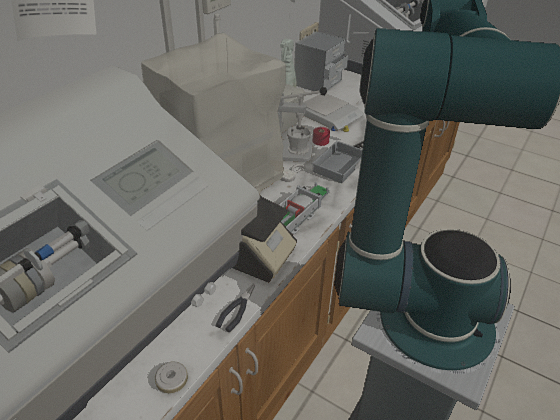

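The top view shows the feeder with its lane almost along world y: gate around (227,314) in the original image and the tongue pointing right towards the tray at (218,401). A beige box stands behind and a black device sits to the left. The side view agrees. The tape is probably the roll at about (250,73) in the original image; the network's fix at (167,260) is another roll. I'll move over the feeder for a wrist view next.

```bash
cat >> h.py <<'E'
def plan(tgt,yaw,n):
    """rows (tool units) from the current pose to tgt with tool y axis at world angle yaw"""
    s=readout.observe(); Rm=R.from_rotvec(s["tool_rot"]).as_matrix(); p=s["eef_pos"]
    cur=np.arctan2(Rm[1,1],Rm[0,1]); d=-(yaw-cur); d=(d+np.pi/2)%np.pi-np.pi/2
    rows=[]
    for k in range(n):
        Rk=Rm@R.from_euler("z",d*k/n).as_matrix()
        rows.append(np.r_[Rk.T@((np.array(tgt)-p)/n)/.025,np.degrees(d)/n/5])
    rows=np.array(rows); print("turn",np.degrees(d).round(1),"max",abs(rows).max().round(2))
    for i in range(0,n,8): print(",".join("%.2f"%v for v in rows[i:i+8].ravel()))
E
python3 - <<'E'
from h import *
plan([.48,-.30,.20],0,16)
E
```

```text
turn -64.4 max 0.9
0.76,-0.49,-0.04,-0.81,0.79,-0.44,-0.04,-0.81,0.82,-0.38,-0.04,-0.81,0.84,-0.32,-0.04,-0.81,0.87,-0.26,-0.04,-0.81,0.88,-0.20,-0.04,-0.81,0.89,-0.14,-0.04,-0.81,0.90,-0.08,-0.04,-0.81
0.90,-0.01,-0.04,-0.81,0.90,0.05,-0.04,-0.81,0.90,0.11,-0.04,-0.81,0.89,0.18,-0.04,-0.81,0.87,0.24,-0.04,-0.81,0.85,0.30,-0.04,-0.81,0.83,0.36,-0.04,-0.81,0.80,0.42,-0.04,-0.81
```

>>> step_arm --motion '[0.76, -0.49, -0.04, -0.8, 0.79, -0.44, -0.04, -0.8, 0.82, -0.38, -0.04, -0.8, 0.84, -0.32, -0.04, -0.8, 0.87, -0.26, -0.04, -0.8, 0.88, -0.2, -0.04, -0.8, 0.89, -0.14, -0.04, -0.8, 0.9, -0.08, -0.04, -0.8]' --claw 0 --force 10

```text
time_s: 1.95
eef_pos: [0.3865, -0.4539, 0.1903]
tool_rot: [2.751, 1.517, 0.0]
force: [-0.0, 0.2, 0.4]
opening: 0.0337
grasp_force: 0.0
```

>>> step_arm --motion '[0.9, 0, -0.04, -0.8, 0.9, 0.05, -0.04, -0.8, 0.9, 0.11, -0.04, -0.8, 0.89, 0.18, -0.04, -0.8, 0.87, 0.24, -0.04, -0.8, 0.85, 0.3, -0.04, -0.8, 0.83, 0.36, -0.04, -0.8, 0.8, 0.42, -0.04, -0.8]'

```text
time_s: 2.75
eef_pos: [0.4818, -0.3004, 0.1983]
tool_rot: [2.226, 2.217, 0.0]
force: [-0.1, -1.2, 0.6]
opening: 0.0006
grasp_force: 0.0
```

```bash
cat >> h.py <<'E'
def wpose():
    s=readout.observe(); T=np.eye(4); T[:3,:3]=R.from_rotvec(s["tool_rot"]).as_matrix(); T[:3,3]=s["eef_pos"]
    return T@np.array(optics.camera_model("wrist")["T_tool_cam"])
def wat(T,rc,z):
    K=np.array(optics.camera_model("wrist")["mtx"]); u=np.array([rc[1]-K[0,2],rc[0]-K[1,2]]); r=np.hypot(*u)
    th=r/K[0,0]; v=T[:3,:3]@np.array([np.sin(th)*u[0]/r,-np.sin(th)*u[1]/r,-np.cos(th)]); o=T[:3,3]
    return o+v*(z-o[2])/v[2]
def wproj(T,P):
    K=np.array(optics.camera_model("wrist")["mtx"]); c=T[:3,:3].T@(np.array(P)-T[:3,3]); d=np.array([c[0],-c[1]])
    th=np.arctan2(np.hypot(*d),-c[2]); u=d/np.hypot(*d)*th*K[0,0]; return np.array([u[1]+K[1,2],u[0]+K[0,2]])
E
python3 - <<'E'
from h import *
s=readout.observe(); print(s["time_s"],s["eef_pos"],s["tool_rot"],s["qpos"])
T=wpose(); np.save("T0.npy",T); im=optics.get_image("wrist"); cv2.imwrite("pics/w0.png",im[:,:,::-1])
for q,z in (("feeder",0),("gate",.0235),("pickup",.012),("top_blank",.02),("front_blank",.012),("job_tray",0)):
    for r in finder.landmark_of("wrist",q)[:2]: print(q,np.round(r["location"],1),round(r["confidence"],2),wat(T,r["location"],z).round(4))
E
```

```text
2.75 [ 0.48183497 -0.30040443  0.19829868] [2.22584943e+00 2.21671826e+00 9.64022583e-05] [-6.02427340e-01 -1.21858210e-01  1.65298502e+00  2.05560959e-05
  1.61024197e+00 -5.98315771e-01]
feeder [112.2 284.6] 0.73 [ 0.4909 -0.2136  0.    ]
gate [114.3 289. ] 0.8 [ 0.4955 -0.2173  0.0235]
pickup [115.2 283.1] 0.74 [ 0.4889 -0.2178  0.012 ]
pickup [157.1 287.6] 0.67 [ 0.4941 -0.2681  0.012 ]
top_blank [ 87.8 288.2] 0.94 [ 0.4948 -0.1858  0.02  ]
```

View pics/w0.png

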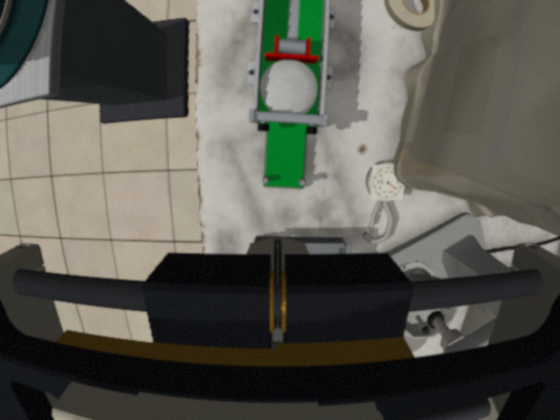

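The wrist view shows the blank at about (87,288), the gate bar at (118,290), the tongue's end at (187,285) and the red follower at (50,292). The gauge is at (182,388) and the real tape at (8,412). I'll fit the tongue's outline next.

```bash
python3 - <<'E'
from h import *
T=np.load("T0.npy"); im=cv2.imread("pics/w0.png"); big=cv2.resize(im,None,fx=4,fy=4,interpolation=cv2.INTER_CUBIC)
b,g,r=[big[...,i].astype(int) for i in range(3)]
m=((g>60)&(g>1.8*r)&(g>1.8*b)).astype(np.uint8); m[:128*4]=0; m[230*4:]=0
n,l,st,c=cv2.connectedComponentsWithStats(m); k=1+st[1:,4].argmax(); print(st[k]/4)
# map to plane z=.012 and fit rect
ys,xs=np.where(l==k)
sel=np.arange(0,len(ys),7)
P=np.array([wat(T,((y+.5)/4-.5,(x+.5)/4-.5),.012)[:2] for y,x in zip(ys[sel],xs[sel])])
L=[];Rr=[]
for y0 in np.arange(P[:,1].min()+.012,P[:,1].max()-.004,.002):
    q=P[abs(P[:,1]-y0)<.001,0]; L.append((y0,q.min()));Rr.append((y0,q.max()))
L=np.array(L);Rr=np.array(Rr)
fl=np.polyfit(L[:,0],L[:,1],1);fr=np.polyfit(Rr[:,0],Rr[:,1],1);print(fl,fr,"width",np.mean(Rr[:,1]-L[:,1]))
for xx in np.linspace(.47,.51,5):
    q=P[abs(P[:,0]-xx)<.001,1]; print(xx.round(3),q.min().round(4),q.max().round(4))
# side wall / gate checks: crop
cv2.imwrite("pics/w0c.png",cv2.resize(im[0:200,230:350],None,fx=3,fy=3,interpolation=cv2.INTER_CUBIC))
E
```

```text
[ 265.5  128.    41.    59.5 8651. ]Traceback (most recent call last):
  File "<stdin>", line 9, in <module>
  File "h.py", line 29, in wat
    K=np.array(optics.camera_model("wrist")["mtx"]); u=np.array([rc[1]-K[0,2],rc[0]-K[1,2]]); r=np.hypot(*u)
               ~~~~~~~~~~~~~~~~~~~^^^^^^^^^
ValueError: time passes only in moves, steps and waits
```

```bash
python3 - <<'E'
t=open("h.py").read()
t=t.replace('def ray(','import functools\n@functools.lru_cache\ndef cm(c): return optics.camera_model(c)\ndef ray(',1)
h,b=t.split("def ray(",1); open("h.py","w").write(h+"def ray("+b.replace("optics.camera_model(","cm("))
E
cat > fit.py <<'E'
from h import *
def tongue(imf,T,cut=128,low=230):
    im=cv2.imread(imf); big=cv2.resize(im,None,fx=4,fy=4,interpolation=cv2.INTER_CUBIC)
    b,g,r=[big[...,i].astype(int) for i in range(3)]
    m=((g>60)&(g>1.8*r)&(g>1.8*b)).astype(np.uint8); m[:cut*4]=0; m[low*4:]=0
    n,l,st,c=cv2.connectedComponentsWithStats(m); k=1+st[1:,4].argmax(); print(st[k]/4)
    ys,xs=np.where(l==k); s=slice(0,None,7)
    P=np.array([wat(T,((y+.5)/4-.5,(x+.5)/4-.5),.012)[:2] for y,x in zip(ys[s],xs[s])])
    L=[];Rr=[]
    for y0 in np.arange(P[:,1].min()+.012,P[:,1].max()-.004,.002):
        q=P[abs(P[:,1]-y0)<.001,0]; L.append((y0,q.min()));Rr.append((y0,q.max()))
    L=np.array(L);Rr=np.array(Rr)
    print(np.polyfit(L[:,0],L[:,1],1),np.polyfit(Rr[:,0],Rr[:,1],1),"width",np.mean(Rr[:,1]-L[:,1]))
    for xx in np.linspace(.47,.51,5):
        q=P[abs(P[:,0]-xx)<.001,1]; print(xx.round(3),q.min().round(4),q.max().round(4))
E
python3 - <<'E'
from fit import *
T=np.load("T0.npy"); tongue("pics/w0.png",T)
im=cv2.imread("pics/w0.png")
cv2.imwrite("pics/w0c.png",cv2.resize(im[0:200,230:350],None,fx=3,fy=3,interpolation=cv2.INTER_CUBIC))
E
```

```text
[ 265.5  128.    41.    59.5 8651. ]
[0.05356365 0.48301454] [0.06624258 0.53117312] width 0.04479341812196427
0.47 -0.3021 -0.2359
0.48 -0.3028 -0.2327
0.49 -0.3034 -0.2327
0.5 -0.3041 -0.2327
0.51 -0.3041 -0.2327
```

View pics/w0c.png

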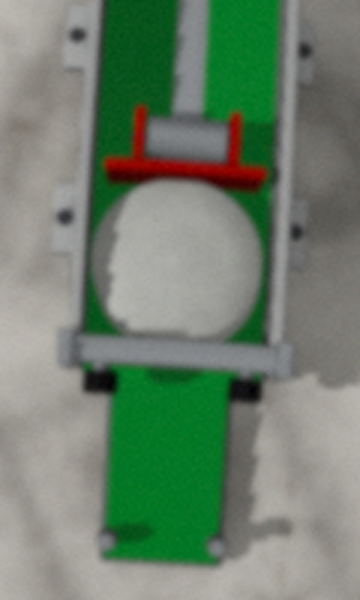

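The lane axis points rearward along about (0.06, 0.998), with its origin near (0.494, -0.216). The top blank touches both gate and follower, so its centre is near feeder x = 32.5 mm. I'll go to a hover over feeder x ≈ 18 mm.

```bash
python3 - <<'E'
from h import *
plan([.495,-.198,.09],-.06,8)
E
```

```text
turn 2.9 max 0.54
0.52,0.07,0.54,0.07,0.52,0.06,0.54,0.07,0.52,0.06,0.54,0.07,0.52,0.06,0.54,0.07,0.52,0.05,0.54,0.07,0.52,0.05,0.54,0.07,0.52,0.05,0.54,0.07,0.52,0.04,0.54,0.07
```

>>> step_arm --motion '[0.52, 0.07, 0.54, 0.08, 0.52, 0.06, 0.54, 0.08, 0.52, 0.06, 0.54, 0.08, 0.52, 0.06, 0.54, 0.08, 0.52, 0.05, 0.54, 0.08, 0.52, 0.05, 0.54, 0.08, 0.52, 0.05, 0.54, 0.08, 0.52, 0.04, 0.54, 0.08]'

```text
time_s: 3.9
eef_pos: [0.4958, -0.1964, 0.089]
tool_rot: [-2.29, -2.15, -0.0]
force: [1.2, -0.5, -0.5]
opening: 0.0002
grasp_force: 0.0
```

>>> step_arm --motion '[0, 0, 0, 0, 0, 0, 0, 0]'

```text
time_s: 4.1
eef_pos: [0.4958, -0.1973, 0.0902]
tool_rot: [-2.289, -2.152, 0.0]
force: [0.7, -0.4, 0.4]
opening: 0.0001
grasp_force: 0.0
```

```bash
python3 - <<'E'
from h import *
s=readout.observe(); print(s["time_s"],s["eef_pos"],s["tool_rot"],s["force"])
T=wpose(); np.save("T1.npy",T); im=optics.get_image("wrist"); cv2.imwrite("pics/w1.png",im[:,:,::-1])
for q,z in (("feeder",0),("gate",.0235),("top_blank",.022),("front_blank",.012)):
    for r in finder.landmark_of("wrist",q)[:2]: print(q,np.round(r["location"],1),round(r["confidence"],2),wat(T,r["location"],z).round(4))
cv2.imwrite("pics/w1c.png",cv2.resize(im[60:340,130:430,::-1],None,fx=2,fy=2,interpolation=cv2.INTER_CUBIC))
E
```

```text
4.1 [ 0.49577098 -0.19733962  0.0901831 ] [-2.28918773e+00 -2.15155921e+00  2.17184493e-04] [ 0.68602602 -0.37165513  0.35653786]
feeder [219.  277.4] 0.97 [ 0.4947 -0.2145  0.    ]
gate [226.3 280.2] 0.69 [ 0.4972 -0.2145  0.0235]
top_blank [196.6 272.6] 0.86 [ 0.4923 -0.1882  0.022 ]
```

View pics/w1c.png

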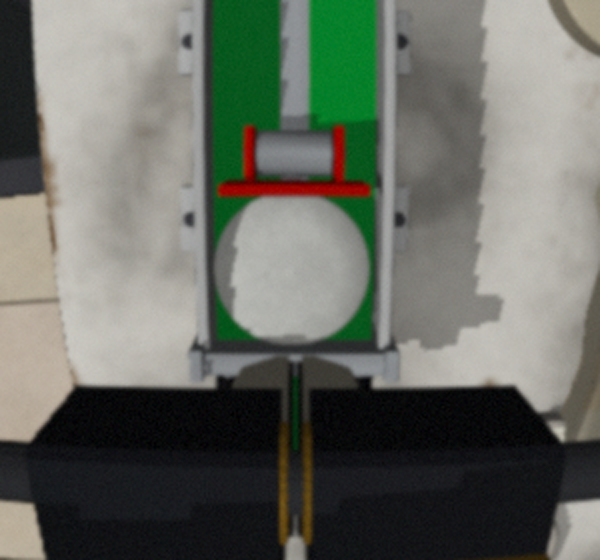

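The lane appears straight in the image. The blank spans crop rows 195–343 at column 292, the follower's face is at row 195, the gate's rear top edge is near row 347, and the shut fingertips are just in front of it.

```bash
python3 - <<'E'
from h import *
T=np.load("T1.npy")
f=lambda r,c,z:wat(T,(60+r/2,130+c/2),z).round(4)
print("blank rear",f(197,292,.026),"front",f(343,292,.026),"left",f(270,215,.026),"right",f(270,370,.026))
print("gate rear top L",f(347,208,.043),"R",f(347,382,.043)); print("follower top",f(184,292,.04),f(196,292,.0275))
print("wall in tops", f(100,207,.038),f(330,213,.038),f(100,381,.038),f(330,378,.038))
print("tcp px",(wproj(T,[.4958,-.1973,.0902])-[60,130])*2)
E
```

```text
blank rear [ 0.4973 -0.1556  0.026 ] front [ 0.4933 -0.2182  0.026 ] left [ 0.463  -0.1841  0.026 ] right [ 0.5281 -0.1881  0.026 ]
gate rear top L [ 0.4595 -0.2124  0.043 ] R [ 0.5302 -0.2168  0.043 ]
follower top [ 0.4978 -0.1492  0.04  ] [ 0.4974 -0.155   0.0275]
wall in tops [ 0.4669 -0.1139  0.038 ] [ 0.4615 -0.2068  0.038 ] [ 0.5344 -0.1182  0.038 ] [ 0.5293 -0.211   0.038 ]
tcp px [342.81938194 294.43070428]
```

Gate and follower put the blank's centre near y ≈ -0.184, so a TCP at y ≈ -0.199 presses about 14 mm gate-side of it. I'll descend to just above it.

>>> step_arm --motion '[-0.06, 0, 0.5, 0, 0, 0, 0.5, 0, 0, 0, 0.5, 0, 0, 0, 0.4, 0, 0, 0, 0.2, 0, 0, 0, 0, 0]'

```text
time_s: 4.95
eef_pos: [0.4952, -0.1989, 0.0367]
tool_rot: [-2.289, -2.15, 0.001]
force: [-0.6, -0.1, 0.7]
opening: 0.0008
grasp_force: 0.0
```

>>> step_arm --motion '[0, 0, 0.04, 0, 0, 0, 0.04, 0, 0, 0, 0, 0]'

```text
time_s: 5.25
eef_pos: [0.4958, -0.1992, 0.0359]
tool_rot: [2.29, 2.15, 0.0]
force: [-0.1, -0.5, 1.1]
opening: 0.0007
grasp_force: 0.0
```

>>> step_arm --motion '[0, 0, 0.04, 0, 0, 0, 0.04, 0, 0, 0, 0, 0]'

```text
time_s: 5.55
eef_pos: [0.4955, -0.1991, 0.0335]
tool_rot: [-2.29, -2.15, 0.0]
force: [-0.4, 0.6, 0.7]
opening: 0.0002
grasp_force: 0.0
```

>>> step_arm --motion '[0, 0, 0.04, 0, 0, 0, 0, 0]'

```text
time_s: 5.75
eef_pos: [0.4956, -0.1991, 0.0325]
tool_rot: [-2.29, -2.15, 0.0]
force: [0.3, -0.2, 0.7]
opening: 0.0004
grasp_force: 0.0
```

>>> step_arm --motion '[0, 0, 0.04, 0, 0, 0, 0, 0]'

```text
time_s: 5.95
eef_pos: [0.4955, -0.1991, 0.0315]
tool_rot: [-2.29, -2.15, 0.0]
force: [0.1, -0.0, 0.3]
opening: 0.0005
grasp_force: 0.0
```

>>> step_arm --motion '[0, 0, 0.04, 0, 0, 0, 0, 0]'

```text
time_s: 6.15
eef_pos: [0.4955, -0.1991, 0.0305]
tool_rot: [-2.29, -2.151, 0.0]
force: [-0.1, -0.2, 0.7]
opening: 0.0008
grasp_force: 0.0
```

>>> step_arm --motion '[0, 0, 0.02, 0, 0, 0, 0, 0]'

```text
time_s: 6.35
eef_pos: [0.4956, -0.1991, 0.0301]
tool_rot: [-2.29, -2.151, -0.0]
force: [-0.3, 0.1, -0.5]
opening: 0.0002
grasp_force: 0.0
```

>>> step_arm --motion '[0, 0, 0.03, 0, 0, 0, 0, 0]'

```text
time_s: 6.55
eef_pos: [0.4955, -0.1991, 0.0293]
tool_rot: [-2.29, -2.15, 0.0]
force: [-0.2, -0.3, -0.5]
opening: 0.0007
grasp_force: 0.0
```

>>> step_arm --motion '[0, 0, 0.02, 0, 0, 0, 0, 0]'

```text
time_s: 6.75
eef_pos: [0.4955, -0.1991, 0.0288]
tool_rot: [-2.29, -2.15, 0.0]
force: [0.4, -0.3, -0.1]
opening: 0.0007
grasp_force: 0.0
```

>>> step_arm --motion '[0, 0, 0.03, 0, 0, 0, 0, 0]'

```text
time_s: 6.95
eef_pos: [0.4955, -0.1991, 0.028]
tool_rot: [-2.29, -2.15, 0.0]
force: [0.6, -0.8, 0.4]
opening: 0.0006
grasp_force: 0.0
```

>>> step_arm --motion '[0, 0, 0.02, 0, 0, 0, 0, 0]'

```text
time_s: 7.15
eef_pos: [0.4956, -0.1991, 0.0276]
tool_rot: [-2.29, -2.151, 0.0]
force: [0.1, -0.2, 0.5]
opening: 0.0006
grasp_force: 0.0
```

>>> step_arm --motion '[0, 0, 0.02, 0, 0, 0, 0, 0]'

```text
time_s: 7.35
eef_pos: [0.4956, -0.1991, 0.0271]
tool_rot: [-2.29, -2.15, 0.0]
force: [-1.2, -0.4, 0.1]
opening: 0.0005
grasp_force: 0.0
```

>>> step_arm --motion '[0, 0, 0.02, 0, 0, 0, 0, 0]'

```text
time_s: 7.55
eef_pos: [0.4956, -0.1991, 0.0266]
tool_rot: [-2.29, -2.151, 0.0]
force: [-0.2, 0.5, -0.5]
opening: 0.0006
grasp_force: 0.0
```

```bash
python3 - <<'E'
from h import *
s=readout.observe(); print(s["time_s"],s["eef_pos"],s["force"],s["wrist_torque"])
im=optics.get_image("wrist"); cv2.imwrite("pics/w2c.png",cv2.resize(im[100:300,170:390,::-1],None,fx=2.6,fy=2.6,interpolation=cv2.INTER_CUBIC))
E
```

```text
7.55 [ 0.49557427 -0.19910002  0.02657928] [-0.2129421   0.49292253 -0.54569977] [-0.0194678  -0.03730297 -0.00777419]
```

View pics/w2c.png

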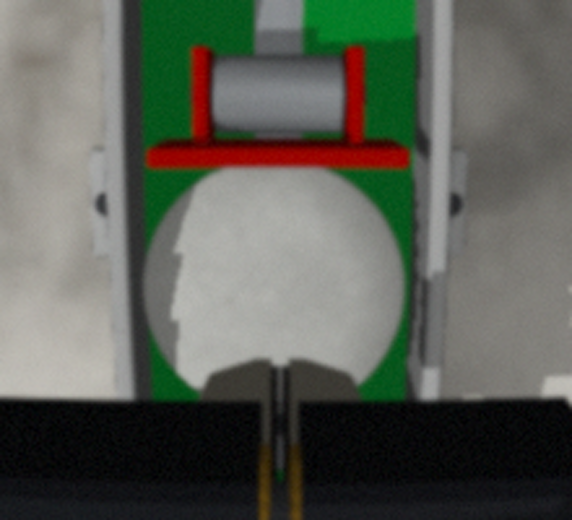

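The picture shows the shut fingertips' rear edge at crop row 360 and the blank's widest row near 283, with the follower's face touching its rear edge at row 167. I'll measure the offset between tip and blank.

```bash
python3 - <<'E'
from h import *
s=readout.observe(); T=wpose()
f=lambda r,c,z:wat(T,(100+r/2.6,170+c/2.6),z).round(4)
print("tcp",s["eef_pos"],s["force"])
print("tip rear edge",f(360,280,.0266))
for z in(.022,.026,.03): print(z,"rear",f(166,280,z),"L",f(285,145,z),"R",f(285,405,z))
print("follower top",f(143,280,.04),f(166,280,.04)); print("tcp px",(wproj(T,s["eef_pos"])-[100,170])*2.6)
im=cv2.imread("pics/w2c.png")
hsv=cv2.cvtColor(im,cv2.COLOR_BGR2HSV); g=(hsv[...,1]<80)&(hsv[...,2]>60)
for r in range(180,395,15):
    x=np.where(g[r,135:415])[0]+135; d=np.where(hsv[r,135:415,1]>140)[0]+135
    l=[c for c in d if c<270]; q=[c for c in d if c>290]; print(r,max(l,default=0),min(q,default=0))
E
```

```text
tcp [ 0.49557621 -0.19911858  0.02660388] [ 0.79100318  0.16926166 -0.90534806]
tip rear edge [ 0.4956 -0.204   0.0266]
0.022 rear [ 0.4987 -0.1554  0.022 ] L [ 0.4624 -0.1834  0.022 ] R [ 0.5286 -0.1876  0.022 ]
0.026 rear [ 0.4987 -0.155   0.026 ] L [ 0.4631 -0.1824  0.026 ] R [ 0.528  -0.1865  0.026 ]
0.03 rear [ 0.4987 -0.1546  0.03  ] L [ 0.4638 -0.1815  0.03  ] R [ 0.5275 -0.1855  0.03  ]
follower top [ 0.4991 -0.1483  0.04  ] [ 0.4988 -0.1535  0.04  ]
tcp px [341.80048067 278.65222013]
180 195 351
195 179 368
210 166 382
225 156 391
240 149 398
255 0 403
270 0 406
285 0 408
300 0 407
315 0 405
330 0 400
345 155 393
360 164 384
375 175 373
390 192 359
```

>>> step_arm --motion '[0, 0, 0.02, 0, 0, 0, 0, 0]'

```text
time_s: 7.8
eef_pos: [0.4956, -0.1991, 0.0261]
tool_rot: [-2.29, -2.15, 0.0]
force: [-1.0, -0.5, -0.5]
opening: 0.0006
grasp_force: 0.0
```

>>> step_arm --motion '[0, 0, 0.02, 0, 0, 0, 0, 0]'

```text
time_s: 8.0
eef_pos: [0.4956, -0.1991, 0.0256]
tool_rot: [-2.29, -2.151, 0.0]
force: [0.3, 0.2, -0.3]
opening: 0.0002
grasp_force: 0.0
```

>>> step_arm --motion '[0, 0, 0.02, 0, 0, 0, 0, 0]'

```text
time_s: 8.2
eef_pos: [0.4956, -0.1991, 0.0251]
tool_rot: [-2.29, -2.151, 0.0]
force: [0.8, -1.1, -0.0]
opening: 0.0006
grasp_force: 0.0
```

>>> step_arm --motion '[0, 0, 0.02, 0, 0, 0, 0, 0]'

```text
time_s: 8.4
eef_pos: [0.4956, -0.1991, 0.0246]
tool_rot: [-2.29, -2.151, 0.0]
force: [0.1, -0.6, -0.9]
opening: 0.0006
grasp_force: 0.0
```

```bash
python3 - <<'E'
from h import *
s=readout.observe(); print(s["time_s"],s["eef_pos"],s["force"])
im=optics.get_image("side"); 
T=wpose()
w=optics.get_image("wrist")
p=proj("side",s["eef_pos"]); print(p); r,c=map(int,p)
a=cv2.resize(im[r-35:r+35,c-50:c+50,::-1],(800,560),interpolation=cv2.INTER_CUBIC)
cv2.imwrite("pics/s2.png",a); cv2.imwrite("pics/w3.png",w[:,:,::-1])
E
```

```text
8.4 [ 0.49557559 -0.19912715  0.0246054 ] [ 0.09958288 -0.557107   -0.88405418]
[199.58062045 303.92116919]
```

View pics/s2.png

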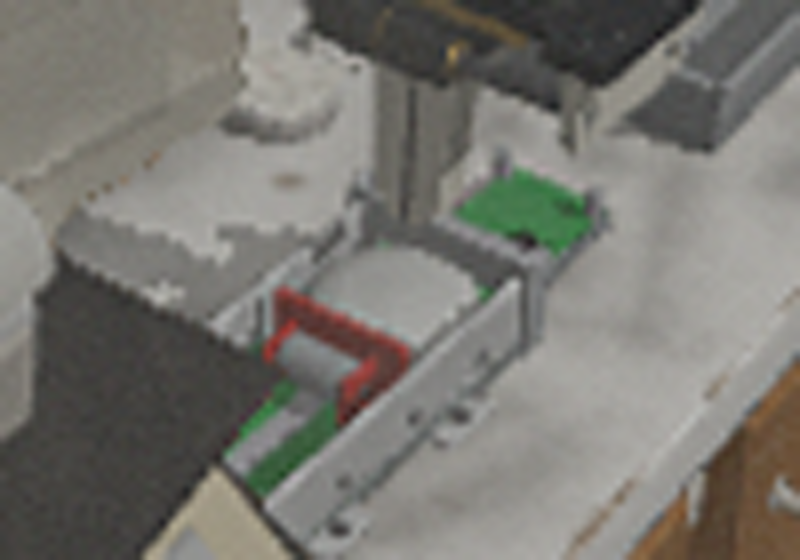

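The side view shows the fingers going down behind the gate bar, on its tongue side, with the lens untouched at crop (400,290). Something is biased, so I'll check by projecting known points into the pictures.

```bash
python3 - <<'E'
from h import *
s=readout.observe(); p=proj("side",s["eef_pos"]); r0,c0=map(int,p)
O=np.array([.4945,-.2150,0]); ex=np.array([.058,.998,0]); ey=np.array([-.998,.058,0]); ez=np.array([0,0,1.])
F=lambda x,y,z:O+ex*x*1e-3+ey*y*1e-3+ez*z*1e-3
im=cv2.imread("pics/s2.png")
def pt(P,col):
    q=(proj("side",P)-[r0-35,c0-50])*8; cv2.circle(im,(int(q[1]),int(q[0])),5,col,-1); return q.round()
for P in [(0,40,43),(0,-40,43),(-10,40,43),(-10,-40,43)]: print("gate",P,pt(F(*P),(0,0,255)))
for P in [(172,35,38),(172,-40,38),(65,30,40),(65,-30,40)]: print("wall/foll",P,pt(F(*P),(255,0,0)))
for P in [(-90,25,12),(-90,-25,12)]: print("tongue",P,pt(F(*P),(255,0,255)))
for dz in(0,.02,.04,.06): print("tool",dz,pt(s["eef_pos"]+[0,0,dz],(0,255,255)))
cv2.imwrite("pics/s2p.png",im)
E
```

```text
gate (0, 40, 43) [266. 521.]
gate (0, -40, 43) [189. 348.]
gate (-10, 40, 43) [254. 535.]
gate (-10, -40, 43) [177. 363.]
wall/foll (172, 35, 38) [509. 244.]
wall/foll (172, -40, 38) [425.  77.]
wall/foll (65, 30, 40) [348. 402.]
wall/foll (65, -30, 40) [287. 271.]
tongue (-90, 25, 12) [203. 606.]
tongue (-90, -25, 12) [158. 502.]
tool 0 [285. 407.]
tool 0.02 [244. 410.]
tool 0.04 [202. 413.]
tool 0.06 [159. 415.]
```

View pics/s2p.png

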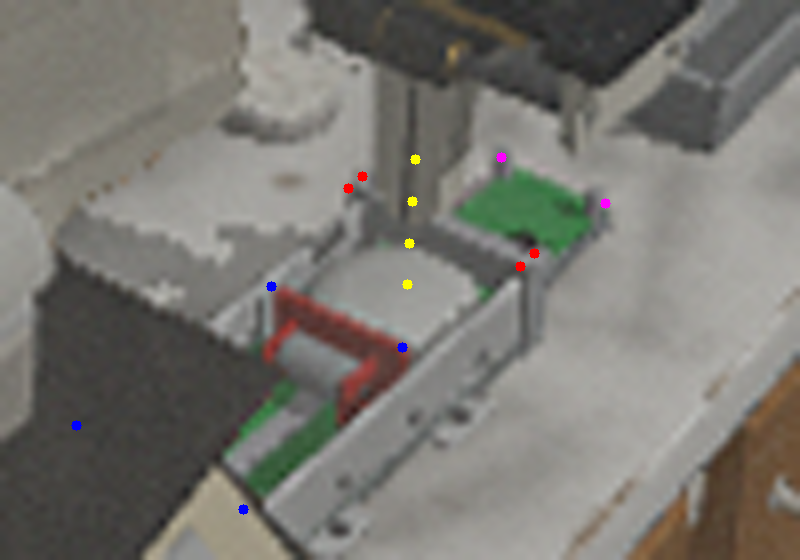

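The feeder projections fit the picture within about 2 mm. Both cameras agree that the real fingertips are still some 25–30 mm above the reported TCP height, since the finger occludes the gate's top edge and ends near row 222. I'll keep descending in small guarded steps and let the force tell me when I touch.

>>> step_arm --motion '[0, 0, 0.04, 0, 0, 0, 0.04, 0, 0, 0, 0.04, 0, 0, 0, 0.04, 0]'

```text
time_s: 8.9
eef_pos: [0.4956, -0.1991, 0.0205]
tool_rot: [-2.29, -2.151, 0.0]
force: [0.2, -0.6, -0.3]
opening: 0.0007
grasp_force: 0.0
```

>>> step_arm --motion '[0, 0, 0.04, 0, 0, 0, 0.04, 0, 0, 0, 0.04, 0, 0, 0, 0, 0]'

```text
time_s: 9.3
eef_pos: [0.4955, -0.1991, 0.0175]
tool_rot: [-2.29, -2.15, 0.0]
force: [-0.1, 0.1, -0.4]
opening: 0.0004
grasp_force: 0.0
```

```bash
python3 - <<'E'
from h import *
s=readout.observe(); print(s["time_s"],s["eef_pos"],s["force"],s["qpos"])
T=wpose(); np.save("T4.npy",T)
w=optics.get_image("wrist"); cv2.imwrite("pics/w4.png",w[:,:,::-1]); im=optics.get_image("side")
p=proj("side",s["eef_pos"]); print(p,wproj(T,s["eef_pos"])); r,c=map(int,p)
a=cv2.resize(im[r-30:r+15,c-30:c+30,::-1],(400,300),interpolation=cv2.INTER_CUBIC)
b=cv2.resize(w[130:290,170:383,::-1],(400,300),interpolation=cv2.INTER_CUBIC)
cv2.imwrite("pics/c4.png",np.hstack([a,b]))
E
```

```text
9.3 [ 0.49550925 -0.19908203  0.01745689] [-0.11981988  0.12049271 -0.42595651] [-4.29809668e-01 -9.75363725e-02  1.92949110e+00  9.38712483e-06
  1.30988998e+00 -3.66967884e-01]
[201.40704619 303.81704617] [231.46173256 277.17399252]
```

View pics/c4.png

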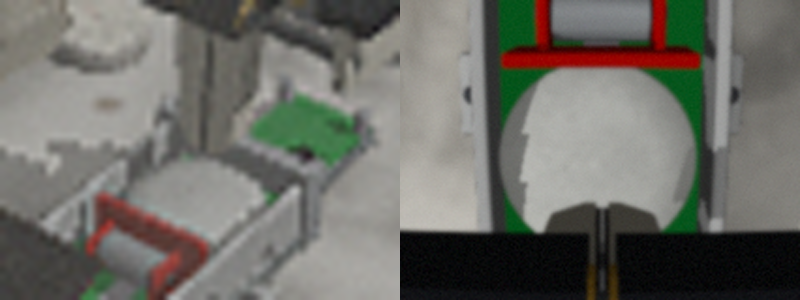

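Confirmed: the tip (left half, around (210,155)) is nearing the blank, which is untouched. I'll keep descending in guarded steps.

>>> step_arm --motion '[0, 0, 0.04, 0, 0, 0, 0.04, 0, 0, 0, 0.04, 0, 0, 0, 0.04, 0]'

```text
time_s: 9.8
eef_pos: [0.4956, -0.1991, 0.0136]
tool_rot: [-2.29, -2.151, -0.0]
force: [-0.5, -0.3, -1.2]
opening: 0.0004
grasp_force: 0.0
```

>>> step_arm --motion '[0, 0, 0.04, 0, 0, 0, 0.04, 0, 0, 0, 0, 0]'

```text
time_s: 10.1
eef_pos: [0.4955, -0.1991, 0.0115]
tool_rot: [-2.29, -2.15, 0.0]
force: [0.4, 0.9, -0.3]
opening: 0.0002
grasp_force: 0.0
```

>>> step_arm --motion '[0, 0, 0.04, 0, 0, 0, 0.04, 0, 0, 0, 0, 0]'

```text
time_s: 10.4
eef_pos: [0.4955, -0.1991, 0.0095]
tool_rot: [-2.29, -2.15, 0.0]
force: [-0.8, 0.4, 0.2]
opening: 0.0007
grasp_force: 0.0
```

>>> step_arm --motion '[0, 0, 0.03, 0, 0, 0, 0.03, 0, 0, 0, 0, 0]'

```text
time_s: 10.7
eef_pos: [0.4955, -0.1991, 0.008]
tool_rot: [-2.29, -2.151, 0.0]
force: [0.2, 0.8, 0.6]
opening: 0.0007
grasp_force: 0.0
```

>>> step_arm --motion '[0, 0, 0.03, 0, 0, 0, 0, 0]'

```text
time_s: 10.9
eef_pos: [0.4956, -0.1991, 0.0073]
tool_rot: [-2.29, -2.15, 0.0]
force: [-0.1, 0.4, -0.1]
opening: 0.0009
grasp_force: 0.0
```

>>> step_arm --motion '[0, 0, 0.03, 0, 0, 0, 0, 0]'

```text
time_s: 11.1
eef_pos: [0.4955, -0.1991, 0.0065]
tool_rot: [-2.29, -2.15, 0.0]
force: [-0.0, 0.4, 0.4]
opening: 0.0008
grasp_force: 0.0
```

>>> step_arm --motion '[0, 0, 0.03, 0, 0, 0, 0, 0]'

```text
time_s: 11.3
eef_pos: [0.4956, -0.1991, 0.0058]
tool_rot: [-2.29, -2.151, 0.0]
force: [-0.6, -0.4, -0.1]
opening: 0.0004
grasp_force: 0.0
```

>>> step_arm --motion '[0, 0, 0.02, 0, 0, 0, 0, 0]'

```text
time_s: 11.5
eef_pos: [0.4956, -0.1991, 0.0053]
tool_rot: [-2.29, -2.15, 0.0]
force: [-0.3, -0.5, -0.5]
opening: 0.0004
grasp_force: 0.0
```

>>> step_arm --motion '[0, 0, 0.02, 0, 0, 0, 0, 0]'

```text
time_s: 11.7
eef_pos: [0.4956, -0.1991, 0.0048]
tool_rot: [-2.29, -2.15, -0.0]
force: [-0.5, -0.4, -0.1]
opening: 0.0004
grasp_force: 0.0
```

>>> step_arm --motion '[0, 0, 0.02, 0, 0, 0, 0, 0]'

```text
time_s: 11.9
eef_pos: [0.4955, -0.1991, 0.0043]
tool_rot: [-2.29, -2.151, 0.0]
force: [0.2, 1.2, -0.3]
opening: 0.0004
grasp_force: 0.0
```

>>> step_arm --motion '[0, 0, 0.02, 0, 0, 0, 0, 0]'

```text
time_s: 12.1
eef_pos: [0.4956, -0.1991, 0.0038]
tool_rot: [-2.29, -2.151, 0.0]
force: [0.8, -0.3, -0.7]
opening: 0.0006
grasp_force: 0.0
```

>>> step_arm --motion '[0, 0, 0.02, 0, 0, 0, 0, 0]'

```text
time_s: 12.3
eef_pos: [0.4956, -0.1991, 0.0034]
tool_rot: [-2.29, -2.15, 0.0]
force: [0.1, -0.5, 0.2]
opening: 0.0005
grasp_force: 0.0
```

>>> step_arm --motion '[0, 0, 0.02, 0, 0, 0, 0, 0]'

```text
time_s: 12.5
eef_pos: [0.4956, -0.1991, 0.0028]
tool_rot: [-2.29, -2.151, -0.0]
force: [-0.1, -0.6, -0.7]
opening: 0.0002
grasp_force: 0.0
```

>>> step_arm --motion '[0, 0, 0.02, 0, 0, 0, 0, 0]'

```text
time_s: 12.7
eef_pos: [0.4956, -0.1991, 0.0023]
tool_rot: [-2.29, -2.151, 0.0]
force: [0.5, -1.2, 0.4]
opening: 0.0006
grasp_force: 0.0
```

>>> step_arm --motion '[0, 0, 0.02, 0, 0, 0, 0, 0]'

```text
time_s: 12.9
eef_pos: [0.4956, -0.1991, 0.0019]
tool_rot: [2.29, 2.151, -0.0]
force: [-0.2, 0.3, 0.2]
opening: 0.0004
grasp_force: 0.0
```

>>> step_arm --motion '[0, 0, 0.02, 0, 0, 0, 0, 0]'

```text
time_s: 13.1
eef_pos: [0.4956, -0.1991, 0.0013]
tool_rot: [-2.29, -2.151, 0.0]
force: [-0.7, 0.3, 0.7]
opening: 0.0008
grasp_force: 0.0
```

>>> step_arm --motion '[0, 0, 0.02, 0, 0, 0, 0, 0]'

```text
time_s: 13.3
eef_pos: [0.4955, -0.1991, 0.0008]
tool_rot: [-2.29, -2.15, 0.0]
force: [-1.0, -0.2, 1.2]
opening: 0.0002
grasp_force: 0.0
```

>>> step_arm --motion '[0, 0, 0.02, 0, 0, 0, 0, 0]'

```text
time_s: 13.5
eef_pos: [0.4955, -0.1991, 0.0003]
tool_rot: [-2.29, -2.15, 0.0]
force: [-0.4, 0.4, 0.1]
opening: 0.0007
grasp_force: 0.0
```

>>> step_arm --motion '[0, 0, 0.02, 0, 0, 0, 0, 0]'

```text
time_s: 13.7
eef_pos: [0.4956, -0.1991, -0.0002]
tool_rot: [-2.29, -2.151, 0.0]
force: [1.3, -0.7, -0.4]
opening: 0.0006
grasp_force: 0.0
```

```bash
python3 - <<'E'
from h import *
s=readout.observe(); print(s["time_s"],s["eef_pos"],s["force"],s["wrist_torque"])
w=optics.get_image("wrist"); cv2.imwrite("pics/w5.png",w[:,:,::-1]); im=optics.get_image("side"); cv2.imwrite("pics/s5.png",im[:,:,::-1])
# dark finger edge along side-view finger column: print brightness column
p=proj("side",s["eef_pos"]); print(p)
c=int(p[1]); print(im[165:215,c-3:c+5].mean(2).round().astype(int))
E
```

```text
13.7 [ 4.95566939e-01 -1.99096701e-01 -1.81013001e-04] [ 1.29594876 -0.6677232  -0.44309346] [-0.04202937 -0.08126718 -0.03879346]
[205.82166343 303.52254026]
[[ 63  69  92 104 102 100  84  88]
 [ 54  55  64  72  88 104  98 101]
 [ 65  57  57  53  60  67  83  92]
 [ 82  71  62  57  52  53  55  65]
 [ 85  80  80  76  70  59  53  51]
 [ 70  73  77  79  83  77  74  63]
 [ 58  67  65  62  69  76  82  78]
 [ 70  73  59  54  63  57  64  77]
 [ 71  69  63  68  63  60  58  60]
 [ 64  58  62  70  65  62  67  60]
 [ 63  60  61  57  68  63  64  62]
 [ 60  65  58  59  62  56  66  58]
 [ 58  59  57  58  59  61  60  57]
 [ 58  57  58  61  56  57  60  54]
 [ 97  88  65  54  60  54  54  53]
 [102  98  99  88  64  61  56  53]
 [ 98 100 105 102  87  84  63  52]
 [ 98  99 101  90  78 100 100  79]
 [101 100 102  89  71  99 104  97]
 [ 99 102 101  86  83 104 103 103]
 [ 98  99 102  79  84 101  98  99]
 [101  97 104  72  83  98 103 102]
 [105  99 107  77  83 104  98 101]
 [105 102 104  75  80 101  99  99]
 [ 97 106 104  64 101 101 103  97]
 [ 97 102 108  59  99 100 100 101]
 [100 102 104  63  96 104 101  99]
 [101 103 104  68 100 102  97  97]
 [ 98 104 107  66 100  98 100 110]
 [ 99 101 100  62  99 102  95 117]
 [105  98 105  63 100  99  97 126]
 [115 102  99  64  93 102  94 139]
 [117 111  96  80 100  96  87 147]
 [114 111 109 104 119 122 143 154]
 [142 114 140 146 149 151 159 155]
 [149 143 153 156 154 156 155 156]
 [150 151 157 155 156 157 157 156]
 [153 152 155 157 158 157 156 159]
 [155 157 156 158 157 158 160 162]
 [160 159 157 160 160 158 161 166]
 [118 134 162 165 162 163 169 136]
 [ 81  96 119 136 167 168 138 116]
 [ 68  71  74 104 118 130 104 142]
 [ 76  71  70  79  95  99 144 158]
 [ 76  70  69  70 100 135 155 142]
 [ 71  61  59  85 139 152 138 127]
 [ 73  63  85 141 154 139 131 132]
 [ 59  87 142 147 135 130 130 129]
 [110 157 137 134 132 131 129 132]
 [163 137 133 129 134 131 134 132]]
```

The tip shows at side row 198, which is TCP + 30 mm ≈ z 0.030, so contact is imminent.

>>> step_arm --motion '[0, 0, 0.02, 0, 0, 0, 0, 0]'

```text
time_s: 14.0
eef_pos: [0.4956, -0.1991, -0.0007]
tool_rot: [-2.29, -2.151, 0.0]
force: [-1.4, -0.2, 0.6]
opening: 0.0007
grasp_force: 0.0
```

>>> step_arm --motion '[0, 0, 0.02, 0, 0, 0, 0, 0]'

```text
time_s: 14.2
eef_pos: [0.4956, -0.1991, -0.0012]
tool_rot: [-2.29, -2.15, 0.0]
force: [0.4, 0.4, -0.4]
opening: 0.0005
grasp_force: 0.0
```

>>> step_arm --motion '[0, 0, 0.02, 0, 0, 0, 0, 0]'

```text
time_s: 14.4
eef_pos: [0.4956, -0.1991, -0.0016]
tool_rot: [-2.29, -2.151, 0.0]
force: [-0.1, 0.3, -0.4]
opening: 0.0006
grasp_force: 0.0
```

>>> step_arm --motion '[0, 0, 0.02, 0, 0, 0, 0, 0]'

```text
time_s: 14.6
eef_pos: [0.4956, -0.1991, -0.0022]
tool_rot: [-2.29, -2.151, -0.0]
force: [0.8, -0.2, 0.4]
opening: 0.0003
grasp_force: 0.0
```

>>> step_arm --motion '[0, 0, 0.02, 0, 0, 0, 0, 0]'

```text
time_s: 14.8
eef_pos: [0.4956, -0.1991, -0.0026]
tool_rot: [-2.29, -2.151, 0.0]
force: [0.6, 0.1, 0.9]
opening: 0.0005
grasp_force: 0.0
```

>>> step_arm --motion '[0, 0, 0.02, 0, 0, 0, 0, 0]'

```text
time_s: 15.0
eef_pos: [0.4956, -0.1991, -0.0032]
tool_rot: [-2.29, -2.15, -0.0]
force: [-0.4, 0.5, -0.1]
opening: 0.0003
grasp_force: 0.0
```

>>> step_arm --motion '[0, 0, 0.02, 0, 0, 0, 0, 0]'

```text
time_s: 15.2
eef_pos: [0.4956, -0.1991, -0.0037]
tool_rot: [-2.29, -2.15, 0.0]
force: [0.1, 0.7, -1.6]
opening: 0.0003
grasp_force: 0.0
```

>>> step_arm --motion '[0, 0, 0.02, 0, 0, 0, 0, 0]'

```text
time_s: 15.4
eef_pos: [0.4956, -0.1991, -0.0042]
tool_rot: [-2.29, -2.151, 0.0]
force: [-0.2, -0.2, -0.0]
opening: 0.0006
grasp_force: 0.0
```

>>> step_arm --motion '[0, 0, 0.02, 0, 0, 0, 0, 0]'

```text
time_s: 15.6
eef_pos: [0.4956, -0.1991, -0.0046]
tool_rot: [2.29, 2.151, 0.0]
force: [-0.6, -0.3, 0.4]
opening: 0.0004
grasp_force: 0.1
```

>>> step_arm --motion '[0, 0, 0.02, 0, 0, 0, 0, 0]'

```text
time_s: 15.8
eef_pos: [0.4957, -0.1992, -0.0049]
tool_rot: [2.29, 2.15, 0.0]
force: [-0.4, -1.0, 1.9]
opening: 0.0006
grasp_force: 0.9
```

>>> step_arm --motion '[0, 0, 0.02, 0, 0, 0, 0, 0, 0, 0, 0, 0]'

```text
time_s: 16.1
eef_pos: [0.4958, -0.1993, -0.0053]
tool_rot: [2.29, 2.15, 0.0]
force: [0.8, -1.7, 5.3]
opening: 0.0006
grasp_force: 2.7
```

```bash
python3 - <<'E'
from h import *
s=readout.observe(); print(s["time_s"],s["eef_pos"],s["force"],s["wrist_torque"],s["grasp_force"])
for q in("top_blank","gate","feeder"):
    optics.get_image("wrist") if q=="top_blank" else 0
    print(q,[(np.round(r["location"],1),round(r["confidence"],2)) for r in finder.landmark_of("wrist",q)[:2]])
E
```

```text
16.1 [ 0.49578289 -0.19927388 -0.00531594] [ 0.84896141 -1.68244059  5.30014176] [-0.26602314 -0.05007247 -0.01909627] 2.667550980386295
top_blank [(array([225.5, 273.3]), 0.76)]
gate []
feeder []
```

Contact made, at about 8 N per mm. I'll press a touch more and start the draw.

>>> step_arm --motion '[0, 0, 0.012, 0, 0, 0, 0, 0]'

```text
time_s: 16.5
eef_pos: [0.4959, -0.1993, -0.0054]
tool_rot: [2.29, 2.15, 0.0]
force: [-0.5, -1.6, 7.4]
opening: 0.0002
grasp_force: 3.6
```

>>> step_arm --motion '[0.04, 0, 0, 0, 0.04, 0, 0, 0, 0.04, 0, 0, 0]'

```text
time_s: 16.8
eef_pos: [0.4962, -0.1964, -0.0053]
tool_rot: [2.289, 2.15, 0.0]
force: [0.0, -1.4, 7.9]
opening: 0.0005
grasp_force: 3.9
```

>>> step_arm --motion '[0.04, 0, 0, 0, 0.04, 0, 0, 0, 0.04, 0, 0, 0, 0.04, 0, 0, 0]'

```text
time_s: 17.2
eef_pos: [0.4965, -0.1923, -0.0053]
tool_rot: [2.289, 2.15, 0.001]
force: [-0.7, -1.4, 7.5]
opening: 0.0004
grasp_force: 3.7
```

```bash
cat > foll.py <<'E'
from h import *
def foll(im,T):
    a=im.astype(int); m=(a[...,0]>90)&(a[...,0]>2.5*a[...,1])&(a[...,0]>2.5*a[...,2])
    c=int(wproj(T,[.497,-.15,.04])[1]); rows=np.where(m[:,c-3:c+4].sum(1)>3)[0]
    if len(rows)==0: return None
    e=rows.max(); return rows.min(),e,wat(T,(e,c),.0275)[1].round(4)
def state():
    s=readout.observe(); T=wpose(); im=optics.get_image("wrist"); f=foll(im,T)
    print(s["time_s"],s["eef_pos"].round(4),s["force"].round(1),s["grasp_force"],"foll",f)
    for r in finder.landmark_of("wrist","top_blank")[:2]: print("top",r["location"],round(r["confidence"],2),wat(T,r["location"],.02).round(4))
    return im
E
python3 - <<'E'
from foll import *
state()
w=cv2.imread("pics/w5.png")[:,:,::-1]; print(foll(w,wpose()))
E
```

```text
17.2 [ 0.4965 -0.1923 -0.0053] [-0.7 -1.4  7.5] 3.6530935496375605 foll (np.int64(162), np.int64(170), np.float64(-0.1476))
top [223.3, 273.1] 0.7 [ 0.495 -0.179  0.02 ]
(np.int64(161), np.int64(168), np.float64(-0.1465))
```

The follower moved back 5.7 mm for 6.8 mm of tip travel, so the blank is coming along.

>>> step_arm --motion '[0.06, 0, 0, 0, 0.06, 0, 0, 0, 0.06, 0, 0, 0, 0.06, 0, 0, 0]'

```text
time_s: 17.7
eef_pos: [0.4966, -0.1862, -0.0056]
tool_rot: [2.29, 2.15, 0.0]
force: [0.1, -1.5, 4.6]
opening: 0.0005
grasp_force: 2.4
```

>>> step_arm --motion '[0.06, 0, 0, 0, 0.06, 0, 0, 0, 0.06, 0, 0, 0]'

```text
time_s: 18.0
eef_pos: [0.4967, -0.1816, -0.0059]
tool_rot: [2.29, 2.15, 0.0]
force: [-0.1, -0.8, 3.7]
opening: 0.0003
grasp_force: 1.9
```

>>> step_arm --motion '[0, 0, 0.02, 0]'

```text
time_s: 18.1
eef_pos: [0.4969, -0.1815, -0.006]
tool_rot: [2.29, 2.151, 0.001]
force: [-1.2, 1.2, 11.8]
opening: 0.0005
grasp_force: 6.1
```

```bash
python3 -c "
from foll import *
state()"
```

```text
18.1 [ 0.4969 -0.1815 -0.006 ] [-1.2  1.2 11.8] 6.144638292515765 foll (np.int64(162), np.int64(170), np.float64(-0.1368))
top [225.2, 273.9] 0.8 [ 0.4959 -0.1692  0.02  ]
```

>>> step_arm --motion '[0.05, 0, 0, 0, 0.05, 0, 0, 0, 0.05, 0, 0, 0]'

```text
time_s: 18.5
eef_pos: [0.4971, -0.1779, -0.0062]
tool_rot: [2.29, 2.15, 0.0]
force: [0.1, -1.3, 5.9]
opening: 0.0007
grasp_force: 2.8
```

>>> step_arm --motion '[0.05, 0, 0.005, 0, 0.05, 0, 0.005, 0, 0.05, 0, 0.005, 0]'

```text
time_s: 18.8
eef_pos: [0.4974, -0.1742, -0.0065]
tool_rot: [2.29, 2.15, 0.0]
force: [-0.1, -1.1, 7.3]
opening: 0.0002
grasp_force: 3.4
```

>>> step_arm --motion '[0.05, 0, 0.005, 0, 0.05, 0, 0.005, 0, 0.05, 0, 0.005, 0]'

```text
time_s: 19.1
eef_pos: [0.4976, -0.1704, -0.0068]
tool_rot: [2.29, 2.15, 0.0]
force: [0.9, -1.0, 7.2]
opening: 0.0004
grasp_force: 3.5
```

>>> step_arm --motion '[0.05, 0, 0.005, 0, 0.05, 0, 0.005, 0, 0.05, 0, 0.005, 0]'

```text
time_s: 19.4
eef_pos: [0.4979, -0.1667, -0.0072]
tool_rot: [2.29, 2.15, 0.0]
force: [0.4, -0.3, 7.2]
opening: 0.0007
grasp_force: 3.5
```

>>> step_arm --motion '[0.05, 0, 0.005, 0, 0.05, 0, 0.005, 0, 0.05, 0, 0.005, 0]'

```text
time_s: 19.7
eef_pos: [0.4981, -0.1629, -0.0077]
tool_rot: [2.29, 2.15, 0.0]
force: [-0.4, -0.2, 5.9]
opening: 0.0003
grasp_force: 3.1
```

>>> step_arm --motion '[0.05, 0, 0.006, 0, 0.05, 0, 0.006, 0, 0.05, 0, 0.006, 0]'

```text
time_s: 20.0
eef_pos: [0.4982, -0.1591, -0.0082]
tool_rot: [2.29, 2.15, 0.0]
force: [-0.3, -1.6, 5.2]
opening: 0.0006
grasp_force: 2.6
```

```bash
python3 -c "
from foll import *
state()"
```

```text
20.0 [ 0.4982 -0.1591 -0.0082] [-0.3 -1.6  5.2] 2.6451421187698543 foll (np.int64(165), np.int64(173), np.float64(-0.1157))
top [225.9, 271.5] 0.85 [ 0.4959 -0.1465  0.02  ]
```

>>> step_arm --motion '[0.04, 0, 0.012, 0, 0.04, 0, 0.012, 0, 0.04, 0, 0.01, 0]'

```text
time_s: 20.4
eef_pos: [0.4986, -0.1562, -0.0088]
tool_rot: [2.29, 2.15, 0.001]
force: [-0.6, -1.1, 8.8]
opening: 0.0002
grasp_force: 4.6
```

>>> step_arm --motion '[0.04, 0, 0.01, 0, 0.04, 0, 0.01, 0, 0.04, 0, 0.01, 0]'

```text
time_s: 20.7
eef_pos: [0.4991, -0.1533, -0.0092]
tool_rot: [2.289, 2.15, 0.001]
force: [-0.6, -1.0, 12.1]
opening: 0.0006
grasp_force: 5.9
```

>>> step_arm --motion '[0.04, 0, 0, 0, 0.04, 0, 0, 0]'

```text
time_s: 20.9
eef_pos: [0.4991, -0.1513, -0.0094]
tool_rot: [2.289, 2.15, 0.001]
force: [-0.2, -0.6, 8.0]
opening: 0.0006
grasp_force: 4.0
```

>>> step_arm --motion '[0.04, 0, 0.003, 0, 0.04, 0, 0.003, 0]'

```text
time_s: 21.1
eef_pos: [0.4991, -0.1492, -0.0097]
tool_rot: [2.29, 2.15, 0.001]
force: [-0.3, -1.0, 7.2]
opening: 0.0002
grasp_force: 3.8
```

```bash
python3 -c "
from foll import *
state()"
```

```text
21.1 [ 0.4991 -0.1492 -0.0097] [-0.3 -1.   7.2] 3.756138005919638 foll (np.int64(164), np.int64(172), np.float64(-0.1051))
top [226.6, 272.5] 0.85 [ 0.4973 -0.1366  0.02  ]
```

>>> step_arm --motion '[0.04, 0, 0.006, 0, 0.04, 0, 0.006, 0, 0.04, 0, 0.006, 0]'

```text
time_s: 21.5
eef_pos: [0.4992, -0.1462, -0.0102]
tool_rot: [2.29, 2.15, 0.001]
force: [-0.2, -0.5, 8.1]
opening: 0.0005
grasp_force: 3.9
```

>>> step_arm --motion '[0.04, 0, 0.006, 0, 0.04, 0, 0.006, 0]'

```text
time_s: 21.7
eef_pos: [0.4994, -0.1442, -0.0105]
tool_rot: [2.29, 2.15, 0.001]
force: [0.3, -0.8, 6.6]
opening: 0.0001
grasp_force: 3.8
```

>>> step_arm --motion '[0.04, 0, 0.007, 0, 0.04, 0, 0.007, 0, 0.04, 0, 0.006, 0]'

```text
time_s: 22.0
eef_pos: [0.4995, -0.1412, -0.011]
tool_rot: [2.29, 2.15, 0.001]
force: [0.4, -0.6, 7.0]
opening: 0.0001
grasp_force: 3.5
```

>>> step_arm --motion '[0.04, 0, 0.006, 0, 0.04, 0, 0.006, 0]'

```text
time_s: 22.2
eef_pos: [0.4991, -0.139, -0.012]
tool_rot: [-2.29, -2.15, 0.0]
force: [0.0, 0.1, -0.7]
opening: 0.0004
grasp_force: 0.0
```

```bash
python3 -c "
from foll import *
state()"
```

```text
22.2 [ 0.4991 -0.139  -0.012 ] [ 0.   0.1 -0.7] 0.0 foll (np.int64(176), np.int64(184), np.float64(-0.1008))
top [233.4, 273.6] 0.91 [ 0.4978 -0.1296  0.02  ]
```

The force fell to zero, so the blank has dropped away. I'll lift clear and let the follower feed.

>>> step_arm --motion '[0, 0, -0.5, 0, 0, 0, -0.8, 0, 0, 0, -0.9, 0, 0, 0, -0.9, 0, -0.4, 0, -0.9, 0, -0.8, 0, -0.4, 0, -0.8, 0, 0, 0, -0.8, 0, 0, 0]'

```text
time_s: 23.1
eef_pos: [0.495, -0.2099, 0.0998]
tool_rot: [2.289, 2.15, 0.001]
force: [0.0, -0.7, 0.3]
opening: 0.0003
grasp_force: 0.0
```

>>> step_arm --motion '[-0.8, 0, 0, 0, -0.6, 0, 0, 0, 0, 0, 0, 0, 0, 0, 0, 0, 0, 0, 0, 0, 0, 0, 0, 0]' --claw 93

```text
time_s: 23.7
eef_pos: [0.4929, -0.2434, 0.0985]
tool_rot: [2.289, 2.151, 0.0]
force: [-0.2, 0.8, -0.3]
opening: 0.0439
grasp_force: 0.0
```

```bash
python3 - <<'E'
from foll import *
s=readout.observe(); print(s["time_s"],s["eef_pos"],s["opening"],s["force"])
T=wpose(); np.save("T6.npy",T); im=optics.get_image("wrist"); cv2.imwrite("pics/w6.png",im[:,:,::-1])
print(foll(im,T))
for q,z in(("front_blank",.012),("top_blank",.012),("gate",.0235),("pickup",.012),("job_tray",0)):
    for r in finder.landmark_of("wrist",q)[:3]: print(q,np.round(r["location"],1),round(r["confidence"],2),wat(T,r["location"],z).round(4))
for c in("top","side"):
    im=optics.get_image(c); cv2.imwrite(f"pics/{c}6.png",im[:,:,::-1])
    for q in("front_blank","job_tray"):
        for r in finder.landmark_of(c,q)[:2]: print(c,q,np.round(r["location"],1),round(r["confidence"],2),at_z(c,r["location"],.012 if q[0]=="f" else 0).round(4))
E
```

```text
23.7 [ 0.49288688 -0.24339075  0.09846876] 0.04391026322241608 [-0.15272457  0.76761532 -0.25075269]
(np.int64(110), np.int64(114), np.float64(-0.1647))
front_blank [221.4 276.5] 0.97 [ 0.491  -0.2617  0.012 ]
gate [172.2 278. ] 0.58 [ 0.4953 -0.2145  0.0235]
top job_tray [220.9 401. ] 0.87 [ 0.5084 -0.4636  0.    ]
top job_tray [167.  257.4] 0.48 [ 0.6676 -0.0533  0.    ]
side front_blank [193.6 314.3] 0.67 [ 0.4917 -0.2581  0.012 ]
side job_tray [163.6 340.5] 0.98 [ 0.5089 -0.4724  0.    ]
```

The network now sees the front blank at (0.491, -0.262), close to the expected pick-up point (0.4916, -0.265). I'll confirm its edges on the green tongue and see both cameras in one composite.

```bash
python3 - <<'E'
from foll import *
s=readout.observe(); T=wpose(); w=optics.get_image("wrist"); cv2.imwrite("pics/w7.png",w[:,:,::-1]); sd=optics.get_image("side")
print(s["time_s"],s["eef_pos"],s["opening"],foll(w,T))
r,c=map(int,proj("side",[.49,-.24,.03])); print(r,c)
a=cv2.resize(sd[r-35:r+25,c-40:c+40,::-1],(400,300),interpolation=cv2.INTER_CUBIC)
b=cv2.resize(w[110:290,157:397,::-1],(400,300),interpolation=cv2.INTER_CUBIC)
cv2.imwrite("pics/c7.png",np.hstack([a,b]))
col=int(round(wproj(T,[.4915,-.265,.012])[1]))
for q in range(150,290,3): print(q,w[q,col-2:col+3].mean(0).round().astype(int),wat(T,(q,col),.016)[1].round(4),end=" | ")
for r in finder.landmark_of("wrist","front_blank")[:2]: print(r,wat(T,r["location"],.012))
E
```

```text
24.3 [ 0.49275461 -0.24404359  0.09835328] 0.09105193480412994 (np.int64(118), np.int64(123), np.float64(-0.1729))
192 312
150 [145 147 141] -0.1965 | 153 [146 146 143] -0.1991 | 156 [147 148 142] -0.2018 | 159 [146 146 142] -0.2044 | 162 [145 146 141] -0.207 | 165 [143 144 140] -0.2097 | 168 [110 110 108] -0.2124 | 171 [101 102  98] -0.215 | 174 [82 83 80] -0.2177 | 177 [52 53 53] -0.2204 | 180 [109 112 114] -0.2231 | 183 [115 118 121] -0.2258 | 186 [118 122 123] -0.2285 | 189 [109 111 111] -0.2312 | 192 [127 127 124] -0.2339 | 195 [140 141 137] -0.2366 | 198 [133 135 130] -0.2394 | 201 [137 137 134] -0.2421 | 204 [143 143 139] -0.2449 | 207 [146 147 144] -0.2477 | 210 [153 153 149] -0.2505 | 213 [152 152 148] -0.2533 | 216 [149 151 146] -0.2561 | 219 [150 150 145] -0.2589 | 222 [149 149 144] -0.2618 | 225 [147 148 143] -0.2646 | 228 [148 148 143] -0.2675 | 231 [148 148 144] -0.2704 | 234 [150 150 146] -0.2733 | 237 [152 153 148] -0.2762 | 240 [151 152 147] -0.2792 | 243 [151 152 148] -0.2821 | 246 [152 152 148] -0.2851 | 249 [153 153 150] -0.2881 | 252 [152 152 148] -0.2912 | 255 [149 149 146] -0.2942 | 258 [146 146 142] -0.2973 | 261 [129 139 128] -0.3004 | 264 [130 136 124] -0.3035 | 267 [150 147 141] -0.3067 | 270 [153 150 144] -0.3098 | 273 [153 151 145] -0.313 | 276 [148 145 139] -0.3163 | 279 [149 146 140] -0.3195 | 282 [146 143 137] -0.3228 | 285 [72 71 68] -0.3261 | 288 [18 18 19] -0.3295 | {'location': [230.2, 276.9], 'confidence': 0.89} [ 0.49063749 -0.27088645  0.012     ]
```

View pics/c7.png

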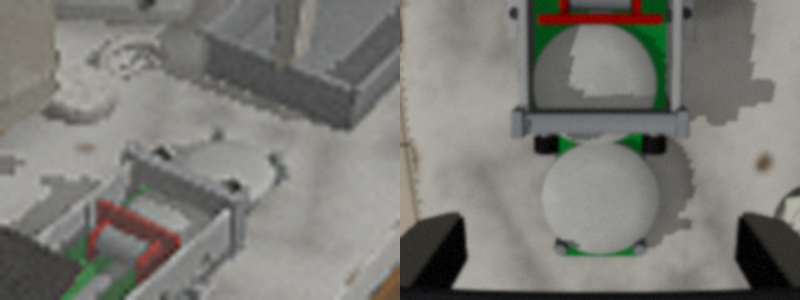

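The composite shows the front blank flat on the tongue against both pins, with its centre at crop (600,197). The second blank lies flat behind the gate with the follower against it. The open fingers flank the tongue with clear room.

```bash
python3 - <<'E'
from h import *
plan([.491,-.2665,.0],-.058,8)
s=readout.observe();print(s["eef_pos"],s["tool_rot"],np.degrees(2*np.arctan2(s["tool_rot"][1],s["tool_rot"][0]))-90)
E
```

```text
turn -0.3 max 0.49
-0.11,-0.00,0.49,-0.01,-0.11,-0.00,0.49,-0.01,-0.11,-0.00,0.49,-0.01,-0.11,-0.00,0.49,-0.01,-0.11,-0.00,0.49,-0.01,-0.11,-0.00,0.49,-0.01,-0.11,-0.00,0.49,-0.01,-0.11,-0.00,0.49,-0.01
[ 0.49275959 -0.24404114  0.09833302] [-2.29012688e+00 -2.15053023e+00  3.07707822e-05] -363.601118179827
```

>>> step_arm --motion '[-0.3, 0, 0.3, 0, -0.3, 0, 0.4, 0, -0.3, 0, 0.5, 0, 0, 0, 0.6, 0, 0, 0, 0.6, 0, 0, 0, 0.6, 0, 0, 0, 0.5, 0, 0, 0, 0.2, 0]'

```text
time_s: 25.25
eef_pos: [0.4908, -0.266, 0.004]
tool_rot: [-2.289, -2.15, 0.001]
force: [0.6, 0.0, 0.5]
opening: 0.093
grasp_force: 0.0
```

>>> step_arm --motion '[0, 0, 0.2, 0, 0, 0, 0.2, 0, 0, 0, 0.2, 0, 0, 0, 0.2, 0, 0, 0, 0, 0]'

```text
time_s: 25.75
eef_pos: [0.4911, -0.2663, -0.0148]
tool_rot: [-2.29, -2.15, 0.0]
force: [-0.1, 0.6, -0.6]
opening: 0.0931
grasp_force: 0.0
```

```bash
python3 - <<'E'
from h import *
s=readout.observe(); T=wpose(); w=optics.get_image("wrist"); cv2.imwrite("pics/w8.png",w[:,:,::-1])
print(s["time_s"],s["eef_pos"],s["force"],s["opening"])
for r in finder.landmark_of("wrist","front_blank")[:2]: print(r,wat(T,r["location"],.012))
# blank edges across at centre row, brightness
for rr in (238,248): print(rr,[(c,int(w[rr-1:rr+2,c].mean())) for c in range(150,410,6)])
im=optics.get_image("side"); cv2.imwrite("pics/s8.png",im[:,:,::-1])
E
```

```text
25.75 [ 0.49108921 -0.26631804 -0.014799  ] [-0.11327408  0.60054868 -0.58853714] 0.09306775485081979
{'location': [248.7, 276.1], 'confidence': 0.69} [ 0.4904194  -0.26806221  0.012     ]
238 [(150, 146), (156, 137), (162, 134), (168, 128), (174, 114), (180, 88), (186, 65), (192, 125), (198, 139), (204, 144), (210, 136), (216, 129), (222, 94), (228, 88), (234, 91), (240, 92), (246, 95), (252, 96), (258, 97), (264, 97), (270, 97), (276, 97), (282, 97), (288, 98), (294, 98), (300, 98), (306, 97), (312, 99), (318, 94), (324, 90), (330, 91), (336, 87), (342, 92), (348, 93), (354, 90), (360, 82), (366, 50), (372, 59), (378, 77), (384, 90), (390, 92), (396, 96), (402, 98), (408, 101)]
248 [(150, 147), (156, 133), (162, 50), (168, 46), (174, 44), (180, 46), (186, 9), (192, 10), (198, 140), (204, 142), (210, 137), (216, 139), (222, 88), (228, 90), (234, 92), (240, 95), (246, 96), (252, 95), (258, 97), (264, 95), (270, 101), (276, 101), (282, 114), (288, 117), (294, 134), (300, 137), (306, 139), (312, 135), (318, 116), (324, 95), (330, 92), (336, 89), (342, 93), (348, 94), (354, 91), (360, 84), (366, 4), (372, 37), (378, 46), (384, 45), (390, 45), (396, 97), (402, 147), (408, 149)]
```

>>> step_arm --motion '[0, 0, 0.08, 0, 0, 0, 0.08, 0, 0, 0, 0.08, 0, -0.02, 0, 0.08, 0, 0, 0, 0.08, 0, 0, 0, 0.05, 0, 0, 0, 0, 0]'

```text
time_s: 26.6
eef_pos: [0.4912, -0.2669, -0.0257]
tool_rot: [-2.29, -2.15, 0.0]
force: [-0.7, 0.1, 0.2]
opening: 0.0931
grasp_force: 0.0
```

>>> step_arm --motion '[0, 0, 0, 0, 0, 0, 0, 0, 0, 0, 0, 0, 0, 0, 0, 0, 0, 0, 0, 0, 0, 0, 0, 0]' --claw 50 --force 10

```text
time_s: 27.2
eef_pos: [0.4913, -0.267, -0.0254]
tool_rot: [-2.29, -2.151, -0.0]
force: [-0.6, 0.2, 0.6]
opening: 0.0631
grasp_force: 10.0
```

Grip shows 63.1 mm against 65 mm, so it may be catching the dome's edge. I'll open, go 4 mm lower and grip again to compare.

>>> step_arm --motion '[0, 0, 0, 0, 0, 0, 0, 0, 0, 0, 0, 0, 0, 0, 0.08, 0, 0, 0, 0.08, 0, 0, 0, 0, 0]' --claw 80

```text
time_s: 27.8
eef_pos: [0.4911, -0.2669, -0.0299]
tool_rot: [-2.29, -2.15, 0.0]
force: [-0.2, 0.2, -0.1]
opening: 0.0799
grasp_force: 0.0
```

>>> step_arm --motion '[0, 0, 0, 0, 0, 0, 0, 0, 0, 0, 0, 0, 0, 0, 0, 0, 0, 0, 0, 0]' --claw 50 --force 10

```text
time_s: 28.3
eef_pos: [0.4913, -0.267, -0.0294]
tool_rot: [-2.29, -2.151, -0.0]
force: [-1.7, -0.5, 1.1]
opening: 0.0628
grasp_force: 10.0
```

The opening is the same, so it's pad compliance and both heights hold the rim. I'll go back to the shallower grip so that the laying-down gap stays small.

>>> step_arm --motion '[0, 0, 0, 0, 0, 0, 0, 0, 0, 0, 0, 0, 0, 0, -0.06, 0, 0, 0, -0.08, 0, 0, 0, 0, 0]' --claw 80

```text
time_s: 28.9
eef_pos: [0.4915, -0.2671, -0.0255]
tool_rot: [2.29, 2.15, 0.0]
force: [0.0, 0.3, 0.3]
opening: 0.08
grasp_force: 0.0
```

>>> step_arm --motion '[0, 0, 0, 0, 0, 0, 0, 0, 0, 0, 0, 0, 0, 0, 0, 0, 0, 0, 0, 0]' --claw 50 --force 12

```text
time_s: 29.4
eef_pos: [0.4913, -0.2669, -0.0259]
tool_rot: [-2.29, -2.15, 0.0]
force: [-1.2, 0.1, -0.8]
opening: 0.0629
grasp_force: 12.0
```

>>> step_arm --motion '[0, 0, -0.1, 0, 0, 0, -0.1, 0, 0, 0, -0.2, 0, 0, 0, -0.2, 0, 0, 0, 0, 0]'

```text
time_s: 29.9
eef_pos: [0.4918, -0.2672, -0.0098]
tool_rot: [2.289, 2.15, 0.001]
force: [-0.5, 0.1, 0.0]
opening: 0.063
grasp_force: 12.0
```

```bash
python3 - <<'E'
from h import *
s=readout.observe(); T=wpose(); w=optics.get_image("wrist"); cv2.imwrite("pics/w9.png",w[:,:,::-1])
print(s["time_s"],s["eef_pos"],s["force"],s["opening"],s["grasp_force"])
for q in("front_blank","pickup"):
    for r in finder.landmark_of("wrist",q)[:2]: print(q,r)
w8=cv2.imread("pics/w8.png")[:,:,::-1]
for c in(240,276,310): print(c,[(r,*w[r,c-1:c+2].mean(0).astype(int)) for r in range(195,285,5)])
E
```

```text
29.9 [ 0.49178921 -0.2672366  -0.00981957] [-0.49965063  0.08260261  0.03564605] 0.06301111441819847 11.999961995752528
front_blank {'location': [257.4, 275.2], 'confidence': 0.65}
240 [(195, np.int64(165), np.int64(166), np.int64(161)), (200, np.int64(164), np.int64(166), np.int64(161)), (205, np.int64(162), np.int64(165), np.int64(160)), (210, np.int64(92), np.int64(114), np.int64(93)), (215, np.int64(159), np.int64(160), np.int64(156)), (220, np.int64(162), np.int64(163), np.int64(158)), (225, np.int64(165), np.int64(165), np.int64(160)), (230, np.int64(165), np.int64(165), np.int64(160)), (235, np.int64(107), np.int64(109), np.int64(104)), (240, np.int64(107), np.int64(106), np.int64(103)), (245, np.int64(106), np.int64(107), np.int64(104)), (250, np.int64(108), np.int64(109), np.int64(105)), (255, np.int64(110), np.int64(111), np.int64(107)), (260, np.int64(108), np.int64(108), np.int64(106)), (265, np.int64(108), np.int64(108), np.int64(106)), (270, np.int64(160), np.int64(162), np.int64(158)), (275, np.int64(169), np.int64(170), np.int64(165)), (280, np.int64(168), np.int64(16
[... 1192 characters left out ...]
64(109), np.int64(105)), (220, np.int64(109), np.int64(109), np.int64(106)), (225, np.int64(112), np.int64(111), np.int64(109)), (230, np.int64(109), np.int64(109), np.int64(106)), (235, np.int64(109), np.int64(109), np.int64(106)), (240, np.int64(112), np.int64(110), np.int64(108)), (245, np.int64(111), np.int64(112), np.int64(109)), (250, np.int64(113), np.int64(113), np.int64(110)), (255, np.int64(114), np.int64(114), np.int64(111)), (260, np.int64(117), np.int64(117), np.int64(113)), (265, np.int64(113), np.int64(114), np.int64(111)), (270, np.int64(114), np.int64(116), np.int64(112)), (275, np.int64(116), np.int64(117), np.int64(113)), (280, np.int64(118), np.int64(118), np.int64(115))]
```

The lens is held (opening 63 mm, 12 N). I'll raise it and carry it to the tray, turning 90° so the fingers open along the tray's long side.

```bash
python3 - <<'E'
from h import *
import h
s=readout.observe(); Rm=R.from_rotvec(s["tool_rot"]).as_matrix(); p=s["eef_pos"]+[0,0,.075]
tgt=np.array([.50,-.466,.065]); n=20
out=[]
for k in range(n):
    Rk=Rm@R.from_euler("z",np.radians(4.33*k)).as_matrix(); out.append(np.r_[Rk.T@((tgt-p)/n)/.025,4.33/5])
for i in range(0,n,8): print(",".join("%.2f"%v for v in np.array(out[i:i+8]).ravel()))
E
```

```text
-0.40,0.04,-0.00,0.87,-0.39,0.07,-0.00,0.87,-0.39,0.10,-0.00,0.87,-0.38,0.13,-0.00,0.87,-0.37,0.16,-0.00,0.87,-0.35,0.19,-0.00,0.87,-0.34,0.21,-0.00,0.87,-0.32,0.24,-0.00,0.87
-0.30,0.26,-0.00,0.87,-0.28,0.28,-0.00,0.87,-0.26,0.30,-0.00,0.87,-0.24,0.32,-0.00,0.87,-0.21,0.34,-0.00,0.87,-0.18,0.35,-0.00,0.87,-0.16,0.37,-0.00,0.87,-0.13,0.38,-0.00,0.87
-0.10,0.39,-0.00,0.87,-0.07,0.39,-0.00,0.87,-0.04,0.40,-0.00,0.87,-0.01,0.40,-0.00,0.87
```

>>> step_arm --motion '[0, 0, -0.4, 0, 0, 0, -0.6, 0, 0, 0, -0.6, 0, 0, 0, -0.6, 0, 0, 0, -0.5, 0, 0, 0, -0.3, 0]'

```text
time_s: 30.65
eef_pos: [0.4918, -0.2672, 0.066]
tool_rot: [2.289, 2.149, 0.001]
force: [0.3, -0.5, -0.3]
opening: 0.0626
grasp_force: 12.0
```

>>> step_arm --motion '[-0.4, 0.04, 0, 0.87, -0.39, 0.07, 0, 0.87, -0.39, 0.1, 0, 0.87, -0.38, 0.13, 0, 0.87, -0.37, 0.16, 0, 0.87, -0.35, 0.19, 0, 0.87, -0.34, 0.21, 0, 0.87, -0.32, 0.24, 0, 0.87]'

```text
time_s: 31.45
eef_pos: [0.4945, -0.3473, 0.0641]
tool_rot: [-2.83, -1.363, 0.0]
force: [0.0, 0.3, -0.0]
opening: 0.0628
grasp_force: 12.0
```

>>> step_arm --motion '[-0.3, 0.26, 0, 0.87, -0.28, 0.28, 0, 0.87, -0.26, 0.3, 0, 0.87, -0.24, 0.32, 0, 0.87, -0.21, 0.34, 0, 0.87, -0.18, 0.35, 0, 0.87, -0.16, 0.37, 0, 0.87, -0.13, 0.38, 0, 0.87]'

```text
time_s: 32.25
eef_pos: [0.4977, -0.427, 0.0641]
tool_rot: [-3.108, -0.454, 0.0]
force: [0.7, 1.2, -0.4]
opening: 0.0628
grasp_force: 12.0
```

>>> step_arm --motion '[-0.1, 0.39, 0, 0.87, -0.07, 0.39, 0, 0.87, -0.04, 0.4, 0, 0.87, 0, 0.4, 0, 0.87, 0, 0, 0, 0, 0, 0, 0, 0]'

```text
time_s: 32.85
eef_pos: [0.4995, -0.4664, 0.0639]
tool_rot: [-3.141, 0.013, 0.001]
force: [-0.2, 0.3, -0.8]
opening: 0.0627
grasp_force: 12.0
```

```bash
python3 - <<'E'
from h import *
s=readout.observe(); T=wpose(); w=optics.get_image("wrist"); cv2.imwrite("pics/w10.png",w[:,:,::-1]); np.save("T10.npy",T)
print(s["time_s"],s["eef_pos"],s["tool_rot"],s["force"],s["opening"],s["grasp_force"])
for q in("job_tray","front_blank"):
    for r in finder.landmark_of("wrist",q)[:2]: print(q,r,wat(T,r["location"],0))
# contour of tray rim via edges on planes: line segments
g=cv2.cvtColor(w,cv2.COLOR_RGB2GRAY); L=cv2.HoughLinesP(cv2.Canny(cv2.GaussianBlur(g,(3,3),0),30,90),1,np.pi/360,40,minLineLength=45,maxLineGap=6)
for l in (L[:,0] if L is not None else []):
    a=wat(T,(l[1],l[0]),.037);b=wat(T,(l[3],l[2]),.037)
    if max(abs(a[0]-.51),abs(b[0]-.51))<.15 and max(abs(a[1]+.466),abs(b[1]+.466))<.15: print(l,a[:2].round(3),b[:2].round(3))
E
```

```text
32.85 [ 0.49950881 -0.46637424  0.06389964] [-3.14108833e+00  1.32335123e-02  5.78677819e-04] [-0.21162835  0.30787947 -0.80287583] 0.06265452959272877 12.000166870420799
job_tray {'location': [200.7, 269.0], 'confidence': 0.89} [ 0.50660998 -0.46023095  0.        ]
front_blank {'location': [252.9, 276.2], 'confidence': 0.81} [ 0.45946765 -0.46581168  0.        ]
[180 125 298 125] [ 0.572 -0.398] [ 0.569 -0.482]
[227 135 283 135] [ 0.563 -0.432] [ 0.562 -0.472]
[269 317 315 317] [ 0.416 -0.459] [ 0.416 -0.498]
[223  80 305  42] [ 0.602 -0.43 ] [ 0.629 -0.488]
[166 137 215 137] [ 0.564 -0.387] [ 0.562 -0.424]
[371 245 377 161] [ 0.479 -0.54 ] [ 0.544 -0.54 ]
[169 178 171 225] [ 0.533 -0.387] [ 0.497 -0.386]
[151 138 154 201] [ 0.564 -0.375] [ 0.516 -0.374]
[363 196 365 148] [ 0.518 -0.531] [ 0.553 -0.531]
[107 250 159 252] [ 0.475 -0.324] [ 0.474 -0.373]
[ 99 199 104 250] [ 0.518 -0.324] [ 0.474 -0.321]
[254 348 306 349] [ 0.383 -0.446] [ 0.381 -0.491]
[354 205 356 135] [ 0.511 -0.524] [ 0.563 -0.524]
[200 339 257 341] [ 0.391 -0.398] [ 0.391 -0.449]
[165 314 173 360] [ 0.416 -0.369] [ 0.363 -0.368]
[145 168 148 213] [ 0.541 -0.368] [ 0.506 -0.367]
[338 126 384 129] [ 0.569 -0.511] [ 0.568 -0.545]
[214 364 262 366] [ 0.362 -0.408] [ 0.361 -0.452]
```

The tray's outer rim lies at x ≈ 0.571 and y ≈ -0.368 to -0.541, so its centre is about (0.508, -0.457), which agrees with the network. I'll centre over it and descend.

>>> step_arm --motion '[0.1, -0.1, 0.3, 0, 0.1, -0.1, 0.5, 0, 0.14, -0.13, 0.6, 0, 0, 0, 0.6, 0, 0, 0, 0.5, 0, 0, 0, 0.4, 0, 0, 0, 0.3, 0, 0, 0, 0, 0]'

```text
time_s: 33.8
eef_pos: [0.5078, -0.4582, -0.0172]
tool_rot: [-3.14, 0.017, 0.002]
force: [0.1, -0.7, -0.3]
opening: 0.0629
grasp_force: 12.0
```

>>> step_arm --motion '[0, 0, 0.08, 0, 0, 0, 0.08, 0, 0, 0, 0.08, 0, 0, 0, 0.04, 0, 0, 0, 0, 0]'

```text
time_s: 34.3
eef_pos: [0.5082, -0.4584, -0.0229]
tool_rot: [3.142, -0.016, 0.0]
force: [-0.5, 1.4, -0.0]
opening: 0.0632
grasp_force: 12.0
```

>>> step_arm --motion '[0, 0, 0.04, 0, 0, 0, 0.04, 0, 0, 0, 0, 0]'

```text
time_s: 34.6
eef_pos: [0.5082, -0.4584, -0.0251]
tool_rot: [-3.141, 0.016, 0.0]
force: [-0.4, 0.2, -0.2]
opening: 0.0629
grasp_force: 12.0
```

>>> step_arm --motion '[0, 0, 0.04, 0, 0, 0, 0.04, 0, 0, 0, 0, 0]'

```text
time_s: 34.9
eef_pos: [0.5082, -0.4584, -0.0271]
tool_rot: [-3.141, 0.016, 0.0]
force: [0.1, -0.1, -0.2]
opening: 0.0629
grasp_force: 12.0
```

>>> step_arm --motion '[0, 0, 0.04, 0, 0, 0, 0, 0]'

```text
time_s: 35.1
eef_pos: [0.5082, -0.4584, -0.0281]
tool_rot: [-3.141, 0.016, 0.0]
force: [0.0, 0.7, -0.4]
opening: 0.0629
grasp_force: 12.0
```

>>> step_arm --motion '[0, 0, 0.03, 0, 0, 0, 0, 0]'

```text
time_s: 35.3
eef_pos: [0.5082, -0.4584, -0.0288]
tool_rot: [-3.141, 0.017, 0.0]
force: [-0.0, -0.7, -0.4]
opening: 0.0627
grasp_force: 12.0
```

>>> step_arm --motion '[0, 0, 0.02, 0, 0, 0, 0, 0]'

```text
time_s: 35.5
eef_pos: [0.5082, -0.4584, -0.0292]
tool_rot: [-3.141, 0.016, 0.0]
force: [0.2, 0.1, -0.0]
opening: 0.0625
grasp_force: 12.0
```

>>> step_arm --motion '[0, 0, 0.02, 0, 0, 0, 0, 0]'

```text
time_s: 35.7
eef_pos: [0.5082, -0.4584, -0.0297]
tool_rot: [-3.141, 0.016, 0.0]
force: [-1.0, 0.4, -0.1]
opening: 0.0626
grasp_force: 12.0
```

>>> step_arm --motion '[0, 0, 0.02, 0, 0, 0, 0, 0]'

```text
time_s: 35.9
eef_pos: [0.5082, -0.4584, -0.0302]
tool_rot: [-3.142, 0.016, 0.0]
force: [0.0, 0.3, 0.2]
opening: 0.063
grasp_force: 12.0
```

>>> step_arm --motion '[0, 0, 0.02, 0, 0, 0, 0, 0]'

```text
time_s: 36.1
eef_pos: [0.5082, -0.4584, -0.0307]
tool_rot: [-3.142, 0.016, 0.0]
force: [0.1, -0.6, -0.6]
opening: 0.063
grasp_force: 12.0
```

>>> step_arm --motion '[0, 0, 0.02, 0, 0, 0, 0, 0]'

```text
time_s: 36.3
eef_pos: [0.5082, -0.4584, -0.0312]
tool_rot: [-3.141, 0.017, 0.0]
force: [-0.4, -0.4, -1.0]
opening: 0.0629
grasp_force: 12.0
```

>>> step_arm --motion '[0, 0, 0.02, 0, 0, 0, 0, 0]'

```text
time_s: 36.5
eef_pos: [0.5082, -0.4584, -0.0317]
tool_rot: [-3.141, 0.016, 0.0]
force: [-0.9, -0.5, -1.3]
opening: 0.0627
grasp_force: 12.0
```

>>> step_arm --motion '[0, 0, 0.02, 0, 0, 0, 0, 0]'

```text
time_s: 36.7
eef_pos: [0.5082, -0.4584, -0.0322]
tool_rot: [-3.142, 0.016, 0.0]
force: [-0.3, -0.7, 0.1]
opening: 0.0626
grasp_force: 12.0
```

>>> step_arm --motion '[0, 0, 0.02, 0, 0, 0, 0, 0]'

```text
time_s: 36.9
eef_pos: [0.5082, -0.4584, -0.0327]
tool_rot: [-3.141, 0.016, 0.0]
force: [-0.5, -0.1, -0.1]
opening: 0.0629
grasp_force: 12.0
```

>>> step_arm --motion '[0, 0, 0.02, 0, 0, 0, 0, 0]'

```text
time_s: 37.1
eef_pos: [0.5082, -0.4584, -0.0333]
tool_rot: [-3.141, 0.016, 0.0]
force: [0.6, -0.3, -0.2]
opening: 0.0628
grasp_force: 12.0
```

>>> step_arm --motion '[0, 0, 0.02, 0, 0, 0, 0, 0]'

```text
time_s: 37.3
eef_pos: [0.5082, -0.4585, -0.0336]
tool_rot: [3.142, -0.016, 0.0]
force: [0.8, -0.4, -0.2]
opening: 0.0627
grasp_force: 12.0
```

>>> step_arm --motion '[0, 0, 0.02, 0, 0, 0, 0, 0]'

```text
time_s: 37.5
eef_pos: [0.5083, -0.4585, -0.0337]
tool_rot: [3.141, -0.016, 0.0]
force: [-2.3, 2.5, 4.7]
opening: 0.0627
grasp_force: 14.6
```

>>> step_arm --motion '[0, 0, 0.02, 0, 0, 0, 0, 0]'

```text
time_s: 37.7
eef_pos: [0.5083, -0.4585, -0.0337]
tool_rot: [3.141, -0.016, 0.0]
force: [-4.1, 3.2, 9.4]
opening: 0.063
grasp_force: 17.2
```

The tips rest on the tray floor with the lens's underside about 2 mm above it. I'll relieve the pressure and release gently.

>>> step_arm --motion '[0, 0, -0.03, 0, 0, 0, 0, 0]' --force 3

```text
time_s: 37.9
eef_pos: [0.5083, -0.4585, -0.0337]
tool_rot: [3.141, -0.016, 0.0]
force: [-1.3, 1.0, 4.3]
opening: 0.0633
grasp_force: 5.0
```

>>> step_arm --motion '[0, 0, 0, 0, 0, 0, 0, 0, 0, 0, 0, 0]' --claw 66

```text
time_s: 38.2
eef_pos: [0.5083, -0.4588, -0.0337]
tool_rot: [3.141, -0.017, 0.001]
force: [-0.3, -3.7, 3.7]
opening: 0.0659
grasp_force: 1.8
```

>>> step_arm --motion '[0, 0, -0.01, 0, 0, 0, 0, 0, 0, 0, 0, 0]' --claw 80

```text
time_s: 38.5
eef_pos: [0.5083, -0.4578, -0.0337]
tool_rot: [-3.14, 0.016, 0.0]
force: [0.9, 3.7, 5.0]
opening: 0.0795
grasp_force: 2.5
```

>>> step_arm --motion '[0, 0, -0.1, 0, 0, 0, -0.3, 0, 0, 0, -0.5, 0, 0, 0, -0.8, 0, 0, 0, -0.9, 0, 0, 0, -0.9, 0, 0, 0, -0.9, 0, 0, 0, -0.6, 0]'

```text
time_s: 39.3
eef_pos: [0.5086, -0.4589, 0.0942]
tool_rot: [3.14, -0.017, 0.003]
force: [0.8, -0.9, 0.1]
opening: 0.0799
grasp_force: 0.0
```

```bash
python3 - <<'E'
from h import *
s=readout.observe(); T=wpose(); w=optics.get_image("wrist"); cv2.imwrite("pics/w11.png",w[:,:,::-1])
print(s["time_s"],s["eef_pos"],s["force"],s["opening"])
for q,z in(("front_blank",.002),("job_tray",0)):
    for r in finder.landmark_of("wrist",q)[:3]: print(q,r,wat(T,r["location"],z).round(4))
for c in("top","side"):
    im=optics.get_image(c); cv2.imwrite(f"pics/{c}11.png",im[:,:,::-1])
    for q in("front_blank","top_blank","job_tray","gauge","tape","pliers"):
        for r in finder.landmark_of(c,q)[:2]: print(c,q,np.round(r["location"],1),round(r["confidence"],2),at_z(c,r["location"],0).round(4))
E
```

```text
39.3 [ 0.50856172 -0.4588647   0.09424411] [ 0.83774268 -0.92368679  0.05018141] 0.07992820919334996
front_blank {'location': [203.4, 274.7], 'confidence': 0.55} [ 0.5068 -0.4574  0.002 ]
job_tray {'location': [215.4, 56.0], 'confidence': 0.64} [ 0.4964 -0.2108  0.    ]
job_tray {'location': [225.2, 69.6], 'confidence': 0.2} [ 0.4851 -0.229   0.    ]
top front_blank [221.4 397.7] 0.46 [ 0.5071 -0.4542  0.    ]
top top_blank [229.1 318. ] 0.8 [ 0.4866 -0.2262  0.    ]
top job_tray [219.3 401.8] 0.83 [ 0.513 -0.466  0.   ]
top job_tray [253.1 159.8] 0.6 [0.421  0.2276 0.    ]
top gauge [182.7 352.7] 0.8 [ 0.6196 -0.3277  0.    ]
top gauge [250.  159.5] 0.39 [0.4299 0.2286 0.    ]
top tape [171.4 259.5] 0.71 [ 0.6547 -0.0593  0.    ]
top tape [183.2 351.8] 0.59 [ 0.6182 -0.3251  0.    ]
top pliers [250.8 158.3] 0.82 [0.4276 0.232  0.    ]
side front_blank [162.4 337.5] 0.74 [ 0.521  -0.4731  0.    ]
side front_blank [206.5 306.6] 0.53 [ 0.4858 -0.2014  0.    ]
side top_blank [194.2 310.7] 0.5 [ 0.5068 -0.2627  0.    ]
side gauge [173.6 293.8] 0.66 [ 0.6115 -0.3287  0.    ]
side pliers [312.7 241.7] 0.62 [ 0.4071  0.244  -0.    ]
```

```bash
python3 - <<'E'
from h import *
s=readout.observe(); print(s["time_s"],s["force"].round(1)); T=wpose(); w=cv2.imread("pics/w11.png")[:,:,::-1].copy()
g=cv2.GaussianBlur(cv2.cvtColor(w,cv2.COLOR_RGB2GRAY),(3,3),0)
for l in cv2.HoughLinesP(cv2.Canny(g,30,90),1,np.pi/360,40,minLineLength=45,maxLineGap=6)[:,0]:
    a=wat(T,(l[1],l[0]),.037);b=wat(T,(l[3],l[2]),.037)
    if max(abs(a[0]-.51),abs(b[0]-.51))<.08 and max(abs(a[1]+.458),abs(b[1]+.458))<.1: print(a[:2].round(3),b[:2].round(3))
# lens outline
c=cv2.HoughCircles(g,cv2.HOUGH_GRADIENT,1,60,param1=80,param2=15,minRadius=25,maxRadius=50)
for q in (c[0][:3] if c is not None else []):
    P=[wat(T,(q[1]+dr*q[2],q[0]+dc*q[2]),.008)[:2] for dr,dc in((0,-1),(0,1),(-1,0),(1,0))]; print(q,np.round(P,4).tolist())
E
```

```text
40.15 [-0.6  0.4 -0.2]
[ 0.452 -0.412] [ 0.45  -0.526]
[ 0.447 -0.412] [ 0.447 -0.464]
[ 0.468 -0.408] [ 0.468 -0.48 ]
[ 0.487 -0.529] [ 0.542 -0.529]
[ 0.441 -0.425] [ 0.441 -0.471]
[ 0.561 -0.369] [ 0.483 -0.367]
[ 0.56  -0.376] [ 0.511 -0.374]
[276.5 204.5  35.8] [[0.5078, -0.426], [0.5071, -0.491], [0.54, -0.4589], [0.4731, -0.4581]]
[392.5  53.5  42.7] [[0.6443, -0.5249], [0.653, -0.6101], [0.6909, -0.5678], [0.6072, -0.5645]]
[252.5  17.5  49.4] [[0.681, -0.3947], [0.6773, -0.4829], [0.7301, -0.4391], [0.6308, -0.4391]]
```

The lens appears as a 65 × 67 mm disc at the tray's centre, so it lies flat, and the tray's rim hasn't moved. I'll hand in.

```bash
python3 -c "
from bench import env
print(env.hand_in())"
```

```text
the job is handed in; nothing more can be done
None
```

The jam is cleared: the front blank lies flat in the job tray, the other blank is still in the feeder, and the job was handed in at about 40 s. Two things came close to the limits: the lens dropped about 2 mm when released in the tray, and pressing on the upper blank briefly reached 12 N.

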